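# Short the capacitor bank, then hold the test coupler on the slanted nipple

## Task

Make the capacitor bank safe and test it: first lay the copper shorting bar, grip upwards, across both terminal saddles of the bank, centred and resting fully down in both, and let go of it. Then take the test coupler and press it squarely onto the slanted nipple of the test head until it snaps over the catches, push on against the spring contact pin until its mouth is home on the sloping face, and finish holding it pressed there with the gripper: do not let go. Do not disturb the heatsink, the wire spool or the screwdriver.

Things in the scene. Friction and masses are not known exactly. Their poses are not given: they have to be found in the camera images.
- bar: Copper shorting bar, 150 mm long (its y axis), 20 mm wide (x), 8 mm thick, about 0.2 kg, with a black insulated grip block on the middle of its top: 50 mm long, 20 mm wide (flush with the bar's sides), its top 34 mm above the bar's underside. It starts lying flat on the bench, grip up (z up). Origin: centre of the underside.
- bank: Fixed capacitor bank: two black cans 52 mm across at y = -55 and +55 mm on an aluminium rail 64 x 190 x 12 mm, free between the cans. On each can a steel saddle 26 mm long (y): flat seat 75 mm above the bench between two cheeks, 12 mm higher and flaring outwards, 26 mm apart at the seat, 33 mm at the top. The bar lies along the bank's y. Origin: on the bench under its middle, z up.
- coupler: Loose test coupler, 0.16 kg, 105 mm tall, stands upright on its open mouth. Up to 48 mm a steel sleeve 34 mm across, above it a black square grip 24 x 24 mm (flats face x and y). Bore 22 mm across in a lip 4 mm thick, 27.6 mm inside, ceiling 35 mm from the mouth. Origin: centre of the mouth; z along its axis towards the grip. It fits the nipple at any turn about its axis.
- nipple: Steel nipple, fixed, square on the test head's slope. Its z axis points out of the slope, 30 degrees from vertical, leaning to the robot's side. Origin: centre of its foot on the sloping face, 65 mm above the bench. Post 18 mm in diameter to 24 mm from the face, then tapering to 10 mm at 31 mm. The coupler is home when its mouth meets the face, axes in line.
- head: Fixed test head: grey console about 95 x 80 mm, its sloping top 80 x 80 mm carries the nipple (foot above the head's origin). Two sprung catches stand out at the nipple's sides, 18 mm from the face, 26.4 mm over both: the coupler's lip goes over them with 5 to 12 N and has snapped past when the mouth is about 9 mm from the face. Origin: on the bench, z up, front is -x.
- pin (a joint): Brass spring pin, 6 mm in diameter, in the nipple's end. Value: metres pushed in along the nipple's axis, 0 when free (tip 46 mm from the sloping face), at most 0.013. The coupler's ceiling meets it with the mouth 11 mm from the face and has it in 0.011 when home. Force 2 N rising to 9 N at 0.011; it pushes a released coupler back to the catches, where it tips askew.
- heatsink: Bystander: finned aluminium heatsink 60 x 80 x 35 mm on the bench. Origin: centre of the underside.
- spool: Bystander: small standing spool of copper wire, 56 mm in diameter, 50 mm high. Origin: centre of the underside.
- driver: Bystander: screwdriver lying on the bench along its x axis, handle towards -x.
There are look-alikes about, which are no part of the job. There is more than one size of the bank; the one meant has the size given above.

How it is judged:
By the outcome, as a careful person would: the job done as asked, in the order asked, and still so for the second after the job is handed in, while the arm keeps its last pose, push and grip.
It also fails if it takes over 51 s, if anything falls off the work surface, if the arm or the gripper's body presses on something with over 40 N, if the wrist force passes 120 N, or if a joint passes its speed limit or range.

## Robot

A 6-joint arm with a two-finger parallel gripper is mounted at the origin on the work surface. World frame = base frame: x ahead of the robot, y to its left, z up, the work surface at z = 0. Lengths are in m, angles in rad, forces in N, time in s.
With the tool pointing down it reaches from about 0.25 to 0.775 m from the base axis. Payload 4 kg.
Tool frame: the origin (TCP) lies at the very end of the fingers, on their centre line; the grasp point (between the pads) lies 19 mm behind it; z points along the fingers, y is the direction in which the jaws open and shut (so a half turn about z gives the same grasp; the last joint's range is limited). The gripper opens to 94 mm and grips with 3 to 60 N. Pads are 16 mm wide; open, the fingers measure 119 mm over their backs; the gripper's body (75 mm by 177 mm) begins 78 mm behind the grasp point.
Start: joints at [-1.379, 0.087, 1.371, -0, 1.684, -0.103], TCP at [0.16, -0.526, 0.177] pointing down, gripper open.
Joint ranges: [-3.1, 3.1], [-0.76, 2.03], [0.27, 2.55], [-1.08, 4.22], [0.17, 2.65], [-2.57, 2.57]. Speed limits (rad/s): [2.79, 2.79, 3.14, 3.14, 3.14, 3.14].

## Interface

Orientations are given as [roll, pitch, yaw] about the fixed x, y, z axes, in that order (R = Rz(yaw) Ry(pitch) Rx(roll)).
In Python, from bench import robot, cams, models gives the robot as it stands.
- The arm moves only by the tool step_arm, never from a script. Its argument "series" is a list of rows, each a list of 5 numbers: the gripper command: -1 is shut, 1 is fully open, values between are in proportion, then the shift along the tool's x, y, z in mm, then the turn about the tool's z in degrees. A call has 1 to 20 rows; each row is the pose to reach, as a shift and turn from the pose commanded when the call began, along the tool's axes at that moment; what a row does not reach only later rows make up. A row lasts 1/8 s, in which the tool goes at most 62.5 mm and 10.7 degrees, less where a joint would pass 70% of its speed; a pose out of reach is approached as far as the arm can. A call with a gripper value outside its range is refused whole. The fingers move at their own pace and stop on an object; the grip force is fixed at half the most. Time passes only in rows, so rows that repeat a pose let the fingers close. It gives the time, the measured TCP pose, the force and the opening at its end, in the units of the state.
- robot.get_obs(): the state, without advancing time (a new reading comes with each control period).
- cams.snapshot(name): name is "scene" or "top" or "wrist"; returns a dict with "pixels" (400x640x3 uint8, red, green, blue), "fov_y" (degrees; the focal length in pixels is half the picture's height over the tangent of half this angle, whatever the lens; pixels are square), "cx", "cy" (the principal point, pixels), "R" (3x3) and "t" (3): a world point X has camera coordinates R X + t. Camera axes: x right, y down, z forward; pixel columns grow to the right and rows downward; lengths in m; the calibration is good to about 2 mm. A picture is of the moment at which its call begins. There is no depth.
- robot.close_job(): hands the job in, once; it reports no verdict.
Trained networks look in a picture, given as the dict that the camera call returned (one of the last four; its "shot" number tells which), for a name from the list of things; names that differ only in an ending like _2 or _b are one class to them, and where a whole thing is asked for, a point or a joint stands for the part that bears it (a point fixed in the world has none). Each returns a list of dicts, best first, with "p" (0 to 1); they miss things now and then, are a little off and sometimes report something else, mostly with a low value. They report only what shows in the picture. A call takes as long as a camera call. They do not tell look-alikes from the thing itself.
- models.find_in(picture, label): "position" ([x, y, z] in m, in world coordinates, good to about 4 mm: the middle of the surface that is visible of it).
- models.pinpoint(picture, label): "position" ([x, y, z] in m, in world coordinates, good to about 4 mm: a listed point, or the origin of a listed thing).
The state is a dict: "time": time; "joint_positions": joint angles; "qvel": joint speeds; "joint_torque": joint torques, N m; "tool_pos": TCP position; "ee_rot": TCP orientation; "wrist_force": force on the tool from outside, world axes, zero at the start; "wrist_torque": the same for the moment, N m; "width": finger opening in m.
Only numpy, scipy, OpenCV 4.12 (cv2) and the standard library are available. Lean on these libraries where they do the work, as an engineer would, in place of code of your own. Each camera call takes 0.05 s, during which the arm holds its last target. There are 200 camera calls.

## Working session

There is one attempt and no reset: what is moved stays moved. The work goes in short steps, Python scripts to look and compute and a tool call to move; the robot and the scene stay as the last step left them, time stands still between calls to the robot, and variables do not carry over. Pictures are saved under pics/ and viewed, about 8 in all and at most 12, crops included, and the job is handed in when it is done.

Besides the shell and the picture viewer there is one more tool, called after "Emit:" by a JSON object that holds its "op" and its "data". step_arm: Moves the arm, as the interface text tells. Its arguments: {"type":"object","properties":{"series":{"type":"array","items":{"type":"array","items":{"type":"number"}}}},"required":["series"]}

```bash
ls; mkdir -p pics
cat > h.py <<'E'
import numpy as np, cv2
from bench import robot, cams, models
def save(p,n,crop=None,s=1):
    im=p["pixels"][:,:,::-1]
    if crop: im=im[crop[1]:crop[3],crop[0]:crop[2]]
    cv2.imwrite("pics/"+n,cv2.resize(im,None,fx=s,fy=s,interpolation=cv2.INTER_CUBIC))
def K(p):
    f=200/np.tan(np.radians(p["fov_y"])/2); return np.array([[f,0,p["cx"]],[0,f,p["cy"]],[0,0,1]])
def proj(p,X):
    c=np.atleast_2d(X)@np.array(p["R"]).T+np.array(p["t"]); u=c@K(p).T; return u[:,:2]/u[:,2:]
def unproj(p,uv,z):
    R=np.array(p["R"]);t=np.array(p["t"]); C=-R.T@t
    d=R.T@np.linalg.inv(K(p))@np.array([uv[0],uv[1],1]); return C+d*(z-C[2])/d[2]
E
python3 - <<'E'
from h import *
for n in("scene","top"):
    p=cams.snapshot(n); save(p,n+"1.png",s=1.25)
    print(n,p["fov_y"],(-np.array(p["R"]).T@p["t"]).round(3))
    for l in("bar","bank","coupler","nipple","head","heatsink","spool","driver"):
        for d in models.pinpoint(p,l): print(l,round(d["p"],2),np.round(d["position"],3),proj(p,d["position"]).round(0))
E
```

```text
pics
scene 45.73530572143953 [1.041 0.392 1.058]
bar 0.84 [ 0.452 -0.085  0.001] [[326. 171.]]
bar 0.25 [ 0.612 -0.198  0.067] [[252. 171.]]
bank 0.91 [ 0.598  0.147 -0.   ] [[359. 259.]]
bank 0.84 [ 0.333  0.231 -0.   ] [[448. 208.]]
bank 0.55 [ 0.792  0.328 -0.002] [[369. 373.]]
coupler 0.93 [ 0.446  0.102 -0.001] [[382. 209.]]
coupler 0.22 [ 0.448 -0.084 -0.002] [[327. 171.]]
nipple 0.63 [ 0.61  -0.2    0.067] [[252. 170.]]
head 0.61 [ 0.612 -0.196  0.006] [[255. 185.]]
head 0.59 [0.433 0.357 0.001] [[470. 264.]]
spool 0.87 [ 0.782 -0.01   0.002] [[260. 272.]]
driver 0.58 [ 0.44  -0.354 -0.003] [[259. 121.]]
driver 0.58 [ 0.445  0.104 -0.007] [[382. 210.]]
top 44.286191872240714 [ 0.274 -0.     1.543]
bar 0.7 [ 0.449 -0.082  0.003] [[343. 240.]]
bank 0.92 [ 0.793  0.332 -0.001] [[218. 133.]]
bank 0.65 [0.598 0.156 0.002] [[269. 192.]]
bank 0.58 [ 0.337  0.226 -0.002] [[243. 274.]]
coupler 0.63 [0.448 0.104 0.   ] [[284. 239.]]
nipple 0.54 [ 0.61  -0.2    0.061] [[382. 186.]]
head 0.68 [ 0.611 -0.196 -0.002] [[379. 190.]]
heatsink 0.56 [0.435 0.355 0.002] [[203. 241.]]
spool 0.82 [ 0.784 -0.008  0.005] [[321. 137.]]
driver 0.89 [ 0.437 -0.358  0.003] [[431. 245.]]
```

View pics/scene1.png

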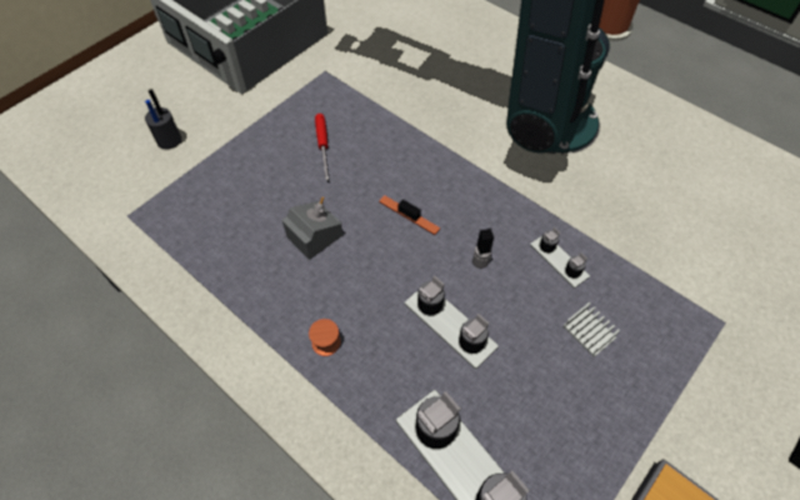

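View pics/top1.png

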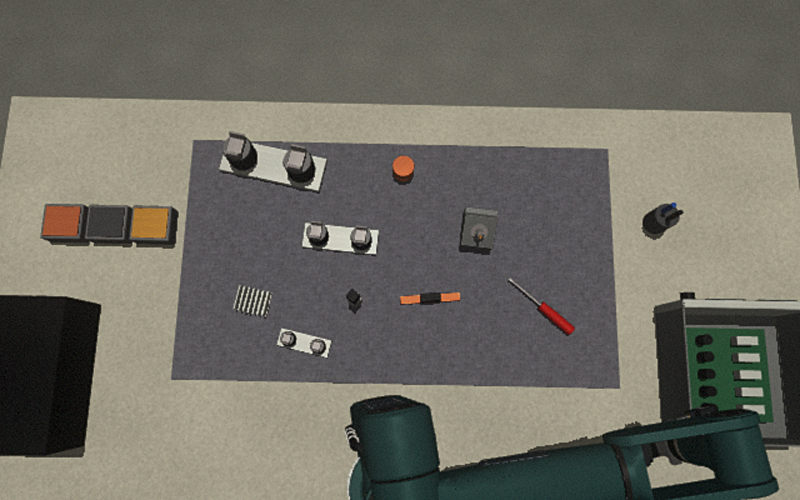

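Three banks show, at these pixels in the enlarged top view: (272,165) about 260 mm long, (340,238) about 190 mm, and (303,343) about 130 mm. The middle one at about (0.598, 0.15) fits the description. The bar is at (430,298), the coupler at (354,299) and the head at (479,230). Next I'll measure the bar and rail yaw.

```bash
cat >> h.py <<'E'
def rect(p,mask,near,z):
    """world centre, size, yaw of long side of blob nearest to pixel"""
    m=cv2.morphologyEx(mask.astype(np.uint8),cv2.MORPH_CLOSE,np.ones((3,3)))
    cs=[c for c in cv2.findContours(m,cv2.RETR_EXTERNAL,cv2.CHAIN_APPROX_NONE)[0] if len(c)>15]
    c=min(cs,key=lambda c:np.linalg.norm(c[:,0].mean(0)-near))
    w=np.array([unproj(p,q,z)[:2] for q in c[:,0]])
    r=cv2.minAreaRect((w*1000).astype(np.float32)); b=cv2.boxPoints(r)
    e=max(b[1]-b[0],b[2]-b[1],key=np.linalg.norm)
    return np.round(r[0],1),np.round(r[1],1),round(np.degrees(np.arctan2(e[1],e[0]))%180,1)
E
python3 - <<'E'
from h import *
p=cams.snapshot("top"); q=p["pixels"].astype(int); r,g,b=q[...,0],q[...,1],q[...,2]
cu=(r>150)&(r-b>60)
cu[:, :]&=True
for side in((325,239),(362,238)): print("cu",rect(p,cu,side,.008))
wh=(r>190)&(g>190)&(b>185)
for c in((272,190),(219,133),(243,274)): print("rail",rect(p,wh,c,.012))
save(p,"top2.png",(170,100,420,300),3.2)
print(robot.get_obs())
E
```

```text
cu (array([449.5, -34. ]), array([18.8, 47. ]), np.float32(91.2))
cu (array([ 457.9, -135.8]), array([18.9, 44.3]), np.float32(91.2))
rail (array([601.1, 149. ]), array([76.5, 61.6]), np.float32(86.4))
rail (array([760.8, 315. ]), array([66.7, 22.2]), np.float32(78.4))
rail (array([336.1, 224.9]), array([66.9, 40.3]), np.float32(77.4))
{'time': 0.95, 'joint_positions': array([-1.37905399e+00,  8.72105702e-02,  1.37068587e+00,  2.65039226e-05,
        1.68358309e+00, -1.03089608e-01]), 'qvel': array([-1.69562582e-04,  5.63163655e-05, -6.22306741e-05, -1.46725623e-03,
       -2.12845232e-04, -6.34071368e-04]), 'joint_torque': array([-1.67472608e-03, -3.40052569e+01, -3.02604496e+01,  7.17196707e-02,
        2.35773716e-02, -1.18324473e-05]), 'tool_pos': array([ 0.15983577, -0.52629902,  0.17720727]), 'ee_rot': array([ 3.14147743e+00, -1.45547803e-05,  2.94834931e-01]), 'wrist_force': array([ 0.35969927,  0.0610328 , -0.21081199]), 'wrist_torque': array([0.03720843, 0.00270892, 0.02895797]), 'width': 0.09400808110839949}
```

View pics/top2.png

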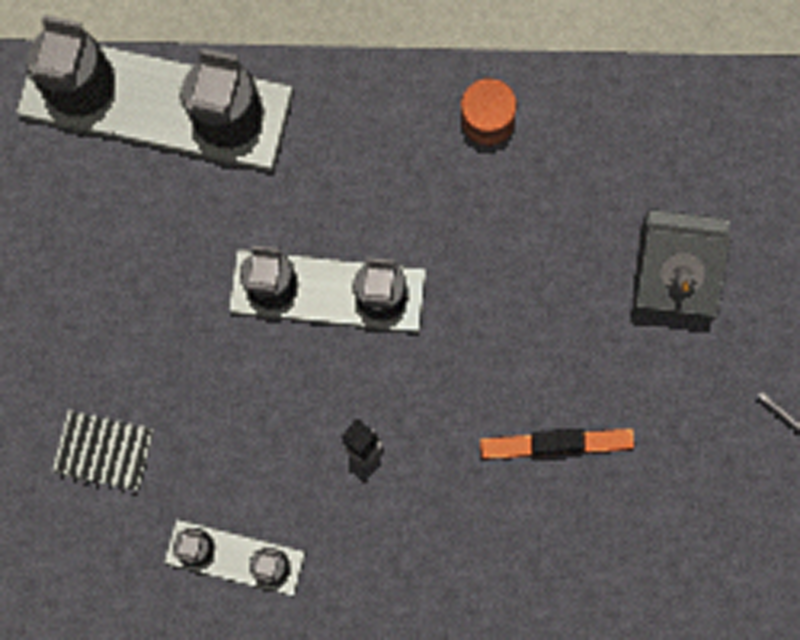

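```bash
cat >> h.py <<'E'
def mv(x,y,z,yaw,frm=None):
    """tool-axis shift [mm] and turn [deg] from current (or frm=(x,y,z,yawdeg)) to target (mm, deg)"""
    if frm is None:
        o=robot.get_obs(); P=np.array(o["tool_pos"])*1000; w=np.degrees(o["ee_rot"][2])
    else: P=np.array(frm[:3],float); w=frm[3]
    d=np.array([x,y,z])-P; a=np.radians(w); X=np.array([np.cos(a),np.sin(a),0]);Y=np.array([np.sin(a),-np.cos(a),0])
    return np.round([d@X,d@Y,-d[2],-((yaw-w+180)%360-180)],1)
def st():
    o=robot.get_obs(); print("t",o["time"],"pos",np.round(np.array(o["tool_pos"])*1000,1),"rot",np.degrees(o["ee_rot"]).round(1),"F",np.round(o["wrist_force"],1),"w",round(o["width"]*1000,1))
E
python3 -c "
from h import *
print(mv(453.7,-85,180,94.7))"
```

```text
[ 409.4 -336.9   -2.8  -77.8]
```

Emit:
{"op": "step_arm", "data": {"series": [[0,409,-337,-3,-78],[0,409,-337,-3,-78],[0,409,-337,-3,-78],[0,409,-337,-3,-78],[0,409,-337,-3,-78],[0,409,-337,-3,-78],[0,409,-337,-3,-78],[0,409,-337,-3,-78],[0,409,-337,-3,-78],[0,409,-337,-3,-78],[0,409,-337,-3,-78]]}}

```text
time: 2.33
tool_pos: [0.4529, -0.0856, 0.1802]
ee_rot: [-3.141, 0.001, 1.656]
wrist_force: [-0.0, 0.5, 0.6]
width: 0.0472
```

Run:
```python
from h import *
p=cams.snapshot("wrist"); st(); save(p,"w1.png",s=1.0)
R=np.array(p["R"]); print((-R.T@p["t"]).round(3),R[2].round(2))
for l in ("bar","bank","coupler"):
  for d in models.pinpoint(p,l): print(l,round(d["p"],2),np.round(d["position"],3),proj(p,d["position"]).round(0))
q=p["pixels"].astype(int); cu=(q[...,0]>130)&(q[...,0]-q[...,2]>60)
u=proj(p,[[.4495,-.034,.008],[.4579,-.1358,.008]]); print(u)
for s in u: print(rect(p,cu,s,.008))
```

```text
t 2.375 pos [452.8 -86.  180.2] rot [-180.     0.    94.8] F [-0.5 -0.5  0.1] w 46.9
[ 0.447 -0.002  0.388] [ 0.02 -0.28 -0.96]
bar 0.57 [ 0.45  -0.079  0.002] [[313. 172.]]
coupler 0.74 [0.441 0.106 0.004] [[318.   4.]]
[[314.96091834 135.95871383]
 [314.77347721 216.22735379]]
(array([447.7, -26.3]), array([19.3, 39.7]), np.float32(94.9))
(array([ 457.4, -133.8]), array([19.4, 42.5]), np.float32(94.4))
```

View pics/w1.png

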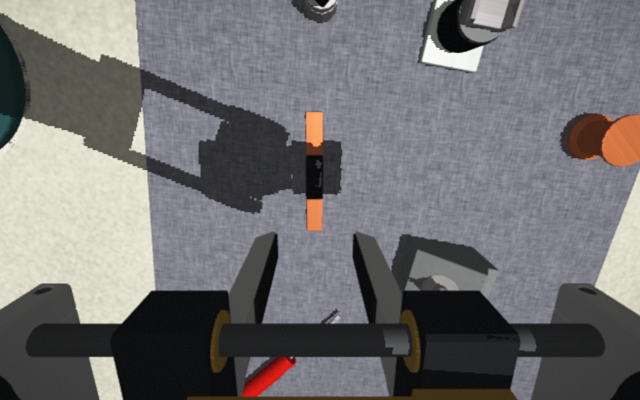

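```bash
python3 -c "
from h import *
print(mv(453,-81.5,8,94.6))"
```

```text
[  4.6   0.6 172.3   0.2]
```

Emit:
{"op": "step_arm", "data": {"series": [[0,4.5,0.5,50,0],[0,4.5,0.5,110,0],[0,4.5,0.5,150,0],[0,4.5,0.5,172,0],[0,4.5,0.5,172,0],[-1,4.5,0.5,172,0],[-1,4.5,0.5,172,0],[-1,4.5,0.5,172,0],[-1,4.5,0.5,172,0],[-1,4.5,0.5,172,0]]}}

```text
time: 3.78
tool_pos: [0.4535, -0.0805, 0.0083]
ee_rot: [3.141, 0.0, 1.656]
wrist_force: [0.0, 1.1, -0.3]
width: 0.0015
```

```bash
python3 -c "
from h import *
st()
print(mv(453,-81.5,180,94.6)); print(mv(598,60,190,85))"
```

```text
t 3.775 pos [453.5 -80.5   8.3] rot [180.    0.   94.9] F [ 0.   1.1 -0.3] w 1.5
[  -1.    -0.6 -171.7    0.3]
[ 127.6  156.  -181.7    9.9]
```

Run:
```python
from h import *
st()
p=cams.snapshot("scene"); st(); u=proj(p,[.4535,-.0805,.03])[0]; print(u)
x,y=int(u[0]),int(u[1]); a=p["pixels"][y-50:y+50,x-60:x+60]
w=cams.snapshot("wrist")["pixels"]
im=np.hstack([cv2.resize(a,(480,400),interpolation=cv2.INTER_CUBIC),w[:,160:480]])
cv2.imwrite("pics/s2.png",im[:,:,::-1])
```

```text
t 3.775 pos [453.5 -80.5   8.3] rot [180.    0.   94.9] F [ 0.   1.1 -0.3] w 1.5
t 3.825 pos [453.4 -80.5   8.2] rot [180.    0.   94.9] F [-1.1  0.2 -0.3] w 0.6
[326.72398577 166.25148718]
```

View pics/s2.png

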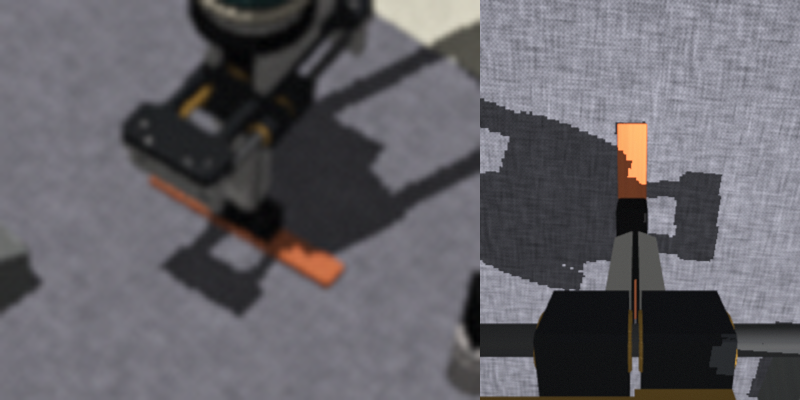

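Run:
```python
from h import *
p=cams.snapshot("wrist"); 
for r,z in((123,.008),(198,.008),(198,.034),(235,.034)): print(r,z,unproj(p,(312,r),z).round(4))
print("tcp px",proj(p,[[.4535,-.0805,.008],[.4535,-.0805,.034],[.4535,-.0725,.008],[.4535,-.0725,.034]]).round(0), (-np.array(p["R"]).T@p["t"]).round(3))
p=cams.snapshot("scene")
# crop centre 326,166 offsets: crop px/4
for u,v in((150,180),(155,187),(340,270),(328,285)): print(unproj(p,(326-60+u/4,166-50+v/4),.008).round(4))
st()
```

```text
123 0.008 [ 0.4463 -0.0064  0.008 ]
198 0.008 [ 0.4504 -0.0569  0.008 ]
198 0.034 [ 0.4501 -0.0495  0.034 ]
235 0.034 [ 0.4521 -0.0737  0.034 ]
tcp px [[314. 230.]
 [313. 245.]
 [314. 219.]
 [314. 233.]] [0.447 0.003 0.216]
[ 0.4693 -0.1506  0.008 ]
[ 0.4715 -0.144   0.008 ]
[ 0.4419 -0.0047  0.008 ]
[ 0.4565 -0.0032  0.008 ]
t 3.975 pos [453.3 -80.4   8.1] rot [-180.     0.    94.9] F [ 0.2 -0.6  0.3] w 0.2
```

Run:
```python
from h import *
p=cams.snapshot("wrist"); a=p["pixels"][180:300,260:365]
s=cams.snapshot("scene"); b=s["pixels"][140:200,290:350]
im=np.hstack([cv2.resize(a,(420,480),interpolation=cv2.INTER_CUBIC),cv2.resize(b,(380,480),interpolation=cv2.INTER_CUBIC)])
cv2.imwrite("pics/z3.png",im[:,:,::-1])
print(proj(s,[[.4535,-.0805,.008],[.4535,-.0805,.034],[.4535,-.0805,.06]]).round(1))
```

```text
[[326.6 171. ]
 [326.8 165.4]
 [326.9 159.5]]
```

View pics/z3.png

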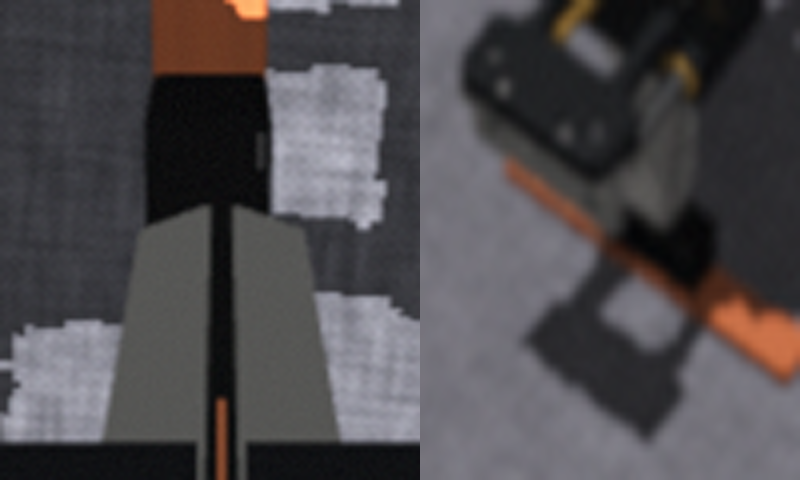

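The gripper reads shut (0.2 mm), although the image has the fingers at the middle of the block, at crop pixel (220,230). I'll reopen and close gradually, watching the width.

Emit:
{"op": "step_arm", "data": {"series": [[-0.3,0,0,0,0],[-0.3,0,0,0,0],[-0.3,0,0,0,0],[-0.3,0,0,0,0]]}}

```text
time: 4.58
tool_pos: [0.4533, -0.0805, 0.0082]
ee_rot: [-3.142, 0.0, 1.656]
wrist_force: [0.8, 0.8, -0.1]
width: 0.0325
```

Run:
```python
from h import *
st()
p=cams.snapshot("wrist"); save(p,"w4.png",(240,100,400,300),3)
for d in models.find_in(p,"bar"): print(d)
```

```text
t 4.575 pos [453.3 -80.5   8.2] rot [-180.     0.    94.9] F [ 0.8  0.8 -0.1] w 32.5
{'position': [0.449, -0.0625, 0.0065], 'p': 0.65}
```

View pics/w4.png

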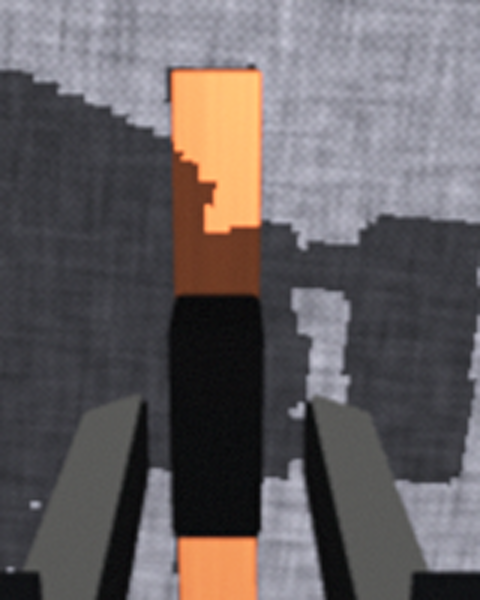

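The fingers straddle the block squarely: pads at x 130 and 320, block between 170 and 262. Now a slow close.

Emit:
{"op": "step_arm", "data": {"series": [[-0.45,0,0,0,0],[-0.55,0,0,0,0],[-0.6,0,0,0,0],[-0.65,0,0,0,0],[-0.65,0,0,0,0],[-0.65,0,0,0,0]]}}

```text
time: 5.42
tool_pos: [0.4534, -0.0805, 0.0082]
ee_rot: [3.142, 0.0, 1.656]
wrist_force: [0.3, -0.9, -0.7]
width: 0.0164
```

Run:
```python
from h import *
p=cams.snapshot("wrist"); print(p["fov_y"],K(p).round(1),p["R"],p["t"]); st()
o=robot.get_obs(); print(np.round(o["joint_positions"],3))
# predicted vs seen: bar end edges at z .008 and block top
for z,y in((.008,-.006),(.008,-.056),(.034,-.056),(.034,-.106)): print(z,y,proj(p,[[.4435,y,z],[.4635,y,z]]).round(1).tolist())
```

```text
65.56356105506129 [[310.6   0.  314.9]
 [  0.  310.6 199.8]
 [  0.    0.    1. ]] [[ 9.96387133e-01  8.49265780e-02 -3.97758044e-04]
 [ 8.15938018e-02 -9.55965551e-01  2.81908350e-01]
 [ 2.35612685e-02 -2.80922307e-01 -9.59441256e-01]] [-0.44600019 -0.09472045  0.19722337]
t 5.475 pos [453.3 -80.5   8.2] rot [-180.     0.    94.9] F [ 0.9 -0.7 -0.5] w 16.6
[-0.299 -0.012  1.819 -0.     1.335 -0.384]
0.008 -0.006 [[307.8, 122.0], [338.4, 124.7]]
0.008 -0.056 [[302.1, 195.9], [330.8, 198.2]]
0.034 -0.056 [[300.5, 207.3], [332.9, 209.9]]
0.034 -0.106 [[295.0, 279.2], [325.2, 281.5]]
```

Emit:
{"op": "step_arm", "data": {"series": [[-0.3,0,0,0,0],[-0.3,0,0,0,0],[-0.3,0,0,3,0],[-0.3,0,0,6,0],[-0.3,0,0,6,0]]}}

```text
time: 6.1
tool_pos: [0.453, -0.0804, 0.0017]
ee_rot: [-3.141, -0.0, 1.656]
wrist_force: [-0.1, 0.3, 1.0]
width: 0.0332
```

Emit:
{"op": "step_arm", "data": {"series": [[-0.3,0,0,1,0],[-0.3,0,0,2,0],[-0.3,0,0,3,0],[-0.3,0,0,3,0]]}}

```text
time: 6.6
tool_pos: [0.4533, -0.0805, -0.0009]
ee_rot: [-3.141, 0.0, 1.656]
wrist_force: [0.2, -0.2, -0.3]
width: 0.0332
```

No contact even at z = -1, so the true fingertips sit well above the reported TCP. The picture's perspective puts them about 40 mm up. I'll feel my way down.

Emit:
{"op": "step_arm", "data": {"series": [[-0.3,0,0,5,0],[-0.3,0,0,10,0],[-0.3,0,0,15,0],[-0.3,0,0,18,0],[-0.3,0,0,18,0],[-0.65,0,0,18,0],[-0.65,0,0,18,0],[-0.65,0,0,18,0]]}}

```text
time: 7.6
tool_pos: [0.4531, -0.0806, -0.0187]
ee_rot: [-3.141, 0.0, 1.656]
wrist_force: [-1.2, -0.1, 0.6]
width: 0.02
```

Emit:
{"op": "step_arm", "data": {"series": [[-0.35,0,0,0,0],[-0.35,0,0,0,0],[-0.35,0,0,3,0],[-0.35,0,0,6,0],[-0.35,0,0,6,0]]}}

```text
time: 8.22
tool_pos: [0.453, -0.0804, -0.0253]
ee_rot: [-3.141, -0.0, 1.656]
wrist_force: [-0.3, -0.1, 0.3]
width: 0.0307
```

Emit:
{"op": "step_arm", "data": {"series": [[-0.35,0,0,2,0],[-0.35,0,0,4,0],[-0.35,0,0,4,0]]}}

```text
time: 8.6
tool_pos: [0.4535, -0.0805, -0.028]
ee_rot: [3.142, 0.0, 1.656]
wrist_force: [-1.9, 0.8, 5.0]
width: 0.0305
```

Run:
```python
from h import *
p=cams.snapshot("wrist"); save(p,"w5.png",(240,100,400,300),3); st()
```

```text
t 8.65 pos [453.5 -80.5 -28. ] rot [180.    0.   94.9] F [-2.8  0.6  5.1] w 31.0
```

View pics/w5.png

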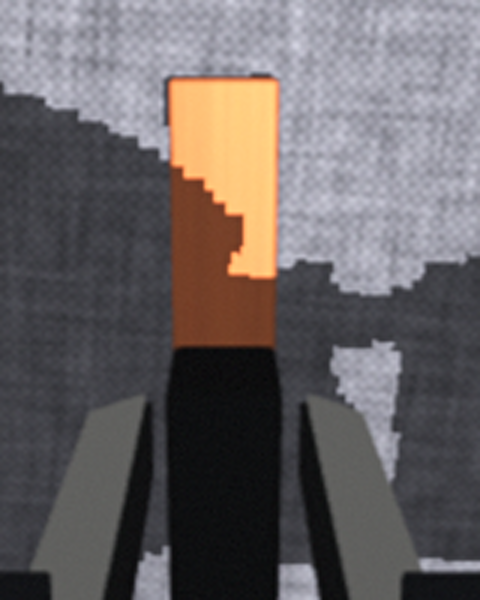

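Contact at reported z = -28, so the fingertips are 28 mm above the reported TCP. The fingers are centred on the block (147 and 305 around 167–280). Gripping with the tips at 8 mm and lifting.

Emit:
{"op": "step_arm", "data": {"series": [[-0.35,0,0,-8,0],[-1,0,0,-8,0],[-1,0,0,-8,0],[-1,0,0,-8,0],[-1,0,0,-28,0],[-1,0,0,-60,0],[-1,0,0,-120,0],[-1,0,0,-180,0],[-1,0,0,-180,0]]}}

```text
time: 9.78
tool_pos: [0.4566, -0.0814, 0.1565]
ee_rot: [3.131, 0.004, 1.656]
wrist_force: [0.1, 0.3, -1.8]
width: 0.02
```

```bash
python3 -c "
from h import *
st()
print(mv(570,30,165,85))"
```

```text
t 9.775 pos [456.6 -81.4 156.5] rot [179.4   0.2  94.9] F [ 0.1  0.3 -1.8] w 20.0
[101.3 122.5  -8.5   9.9]
```

Emit:
{"op": "step_arm", "data": {"series": [[-1,30,60,-8,10],[-1,100,110,-8,10],[-1,130,150,-8,10],[-1,130,150,-8,10],[-1,130,150,-8,10],[-1,130,150,-8,10]]}}

```text
time: 10.52
tool_pos: [0.5906, 0.0606, 0.1583]
ee_rot: [-3.14, 0.001, 1.48]
wrist_force: [0.3, -0.2, -2.1]
width: 0.0202
```

Run:
```python
from h import *
p=cams.snapshot("wrist"); save(p,"w6.png",s=1.2); st()
for l in("bank","coupler"):
  for d in models.pinpoint(p,l): print(l,round(d["p"],2),np.round(d["position"],4),proj(p,d["position"]).round(0))
```

```text
t 10.575 pos [590.8  60.4 158.9] rot [-180.     0.    84.8] F [-1.1 -0.4 -1.8] w 20.0
bank 0.58 [ 6.016e-01  1.520e-01 -3.000e-04] [[317. 101.]]
bank 0.56 [3.359e-01 2.283e-01 1.000e-04] [[65. 50.]]
coupler 0.82 [0.4392 0.107  0.0033] [[182. 154.]]
```

View pics/w6.png

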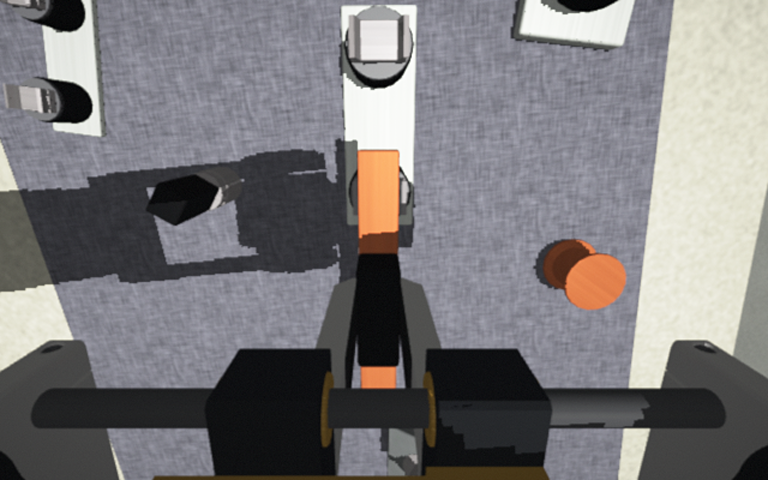

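Run:
```python
from h import *
p=cams.snapshot("wrist"); f=lambda u,v,z:(unproj(p,(u/1.2,v/1.2),z)*1000).round(1)[:2]
print("rail L",f(341,6,.012),f(345,130,.012),f(347,224,.012)," R",f(416,6,.012),f(414,130,.012),f(412,215,.012))
print("far seat L,R",f(361,45,.075),f(401,45,.075),"cheek top outer",f(352,15,.087),f(408,15,.087))
print("bar far end",f(358,150,.187),f(399,150,.187),"block/copper edge",f(359,252,.187),f(398,252,.187))
# edge fits on rail: white vs dark transitions
q=p["pixels"].astype(int).min(2)
for v in (70,80,90,100,110,120):
    row=q[v,270:360]>165; c=np.where(row)[0]
    if len(c): a,b=270+c[0]-.5,270+c[-1]+.5; A=unproj(p,(a,v),.012);B=unproj(p,(b,v),.012); print(v,a,b,((A+B)*500).round(1)[:2],round(np.linalg.norm(A-B)*1000,1))
```

```text
rail L [578.  246.1] [569.8 146.7] [561.4  58.6]  R [640.6 240.3] [632.6 140.9] [625.5  61.8]
far seat L,R [593.1 202.5] [621.3 199.9] cheek top outer [589.2 218.5] [626.3 215.1]
bar far end [589.6 135.7] [608.8 133.9] block/copper edge [584.7  85.4] [604.5  83.6]
70 284.5 344.5 [602.8 182.8] 63.7
80 284.5 344.5 [601.9 172.9] 64.2
90 285.5 344.5 [601.5 162.8] 63.7
100 285.5 344.5 [600.6 152.6] 64.2
110 285.5 344.5 [599.6 142.2] 64.8
120 298.5 343.5 [605.3 130.9] 49.9
```

The wrist view shows the rail centre line (columns 342–416), the far saddle at (380,38), and the bar end at (378,150). Carrying the bar over to the bank.

```bash
python3 -c "
from h import *
st()
print(mv(600.3,150.5,105,85.2))"
```

```text
t 10.725 pos [591.3  60.7 159.6] rot [180.    0.   84.8] F [-0.3 -1.3 -1.9] w 19.7
[90.3  0.8 54.6 -0.4]
```

Emit:
{"op": "step_arm", "data": {"series": [[-1,45,0.5,10,-0.4],[-1,90,0.8,30,-0.4],[-1,90,0.8,54,-0.4],[-1,90,0.8,54,-0.4],[-1,90,0.8,54,-0.4],[-1,90,0.8,54,-0.4]]}}

```text
time: 11.48
tool_pos: [0.6015, 0.1508, 0.1071]
ee_rot: [3.139, -0.001, 1.487]
wrist_force: [-0.2, -0.1, -0.9]
width: 0.0201
```

Run:
```python
from h import *
st(); print(mv(600.5,150.5,62,85.2),mv(600.5,150.5,54.5,85.2))
p=cams.snapshot("wrist"); save(p,"w7.png",(220,80,420,320),2.4)
```

```text
t 11.475 pos [601.5 150.8 107.1] rot [179.8  -0.   85.2] F [-0.2 -0.1 -0.9] w 20.1
[-0.4 -1.  45.1  0. ] [-0.4 -1.  52.6  0. ]
```

View pics/w7.png

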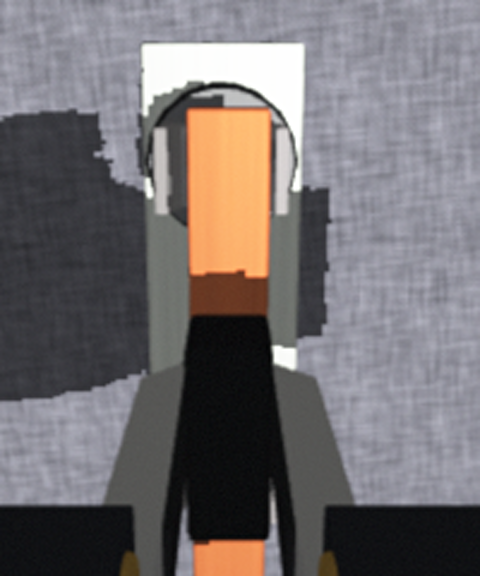

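The cheeks at (161,170) and (282,170) centre on column 222, and the bar is at 229, so the bar must shift about 1.8 mm towards -x.

Run:
```python
from h import *
p=cams.snapshot("wrist"); f=lambda u,v,z:(unproj(p,(220+u/2.4,80+v/2.4),z)*1000).round(1)[:2]
print("bar end",f(229,108,.1355),"bar at block",f(229,312,.1355),"cheek far/near",f(222,127,.087),f(222,213,.087),"rail far",f(223,43,.012)); st()
print(mv(599.7,150.5,62,85.2),mv(599.7,150.5,54.5,85.2))
```

```text
bar end [608.9 225.2] bar at block [604.7 175.2] cheek far/near [606.3 217.5] [604.1 191.6] rail far [608.5 243.7]
t 11.575 pos [601.3 150.9 106.6] rot [179.9  -0.   85.2] F [-0.3 -0.2 -0.5] w 20.0
[-0.6 -1.6 44.6  0. ] [-0.6 -1.6 52.1  0. ]
```

Emit:
{"op": "step_arm", "data": {"series": [[-1,-1.3,-1.9,15,0],[-1,-1.3,-1.9,30,0],[-1,-1.3,-1.9,42,0],[-1,-1.3,-1.9,47,0],[-1,-1.3,-1.9,50,0],[-1,-1.3,-1.9,52,0],[-1,-1.3,-1.9,52,0]]}}

```text
time: 12.45
tool_pos: [0.5987, 0.1503, 0.0546]
ee_rot: [3.141, -0.0, 1.489]
wrist_force: [-2.7, -0.3, 4.2]
width: 0.0196
```

Seated: the wrist reads +4.2 N upwards at the predicted height. Release.

Emit:
{"op": "step_arm", "data": {"series": [[-0.2,0,0,0,0],[-0.2,0,0,0,0],[-0.2,0,0,0,0],[-0.2,0,0,-20,0],[-0.2,0,0,-60,0],[-0.2,0,0,-110,0],[-0.2,0,0,-150,0],[-0.2,0,0,-150,0]]}}

```text
time: 13.45
tool_pos: [0.6008, 0.1506, 0.2082]
ee_rot: [3.132, -0.002, 1.489]
wrist_force: [-0.1, 0.3, 0.7]
width: 0.0376
```

Run:
```python
from h import *
st(); p=cams.snapshot("top"); s=cams.snapshot("scene")
a=cv2.resize(s["pixels"][205:285,310:410],(500,400),interpolation=cv2.INTER_CUBIC)
w=cams.snapshot("wrist"); b=cv2.resize(w["pixels"][40:300,220:415],(300,400))
cv2.imwrite("pics/s8.png",np.hstack([a,b])[:,:,::-1])
for d in models.pinpoint(s,"bar")+models.pinpoint(w,"bar"): print("bar",d["p"],np.round(d["position"],3))
for d in models.pinpoint(w,"coupler"): print("coupler",d["p"],np.round(d["position"],3))
print(mv(480,40,150,100))
```

```text
t 13.45 pos [600.8 150.6 208.2] rot [ 1.795e+02 -1.000e-01  8.530e+01] F [-0.1  0.3  0.7] w 37.6
bar 0.8 [0.599 0.146 0.072]
bar 0.87 [0.596 0.15  0.076]
bar 0.73 [0.436 0.36  0.004]
coupler 0.75 [0.442 0.106 0.001]
[-119.4 -108.1   50.5  -14.7]
```

View pics/s8.png

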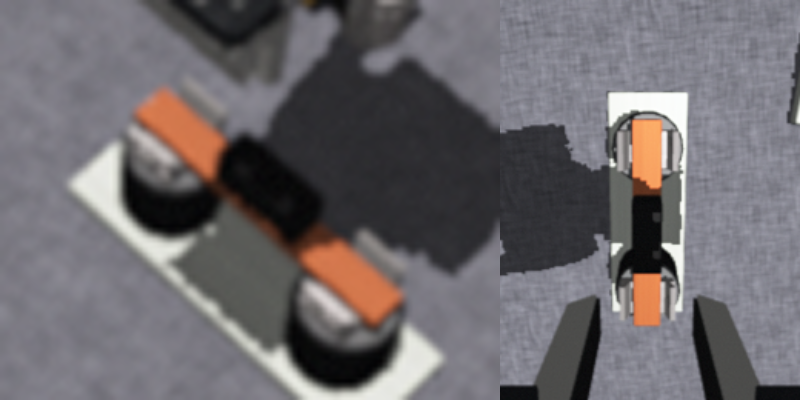

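The bar lies level in both saddles (left panel (165,110) and (350,270)), with even overhang at both ends. Now a look at the coupler from overhead, measured by code only because one view is left.

```bash
python3 -c "
from h import *
print(mv(437,20,115,85.2))"
```

```text
[-1.428e+02 -1.493e+02  8.550e+01  1.000e-01]
```

Emit:
{"op": "step_arm", "data": {"series": [[0,-40,-42,0,0],[0,-80,-84,10,0],[0,-120,-126,50,0],[0,-143,-150,85,0],[0,-143,-150,85,0],[0,-143,-150,85,0],[0,-143,-150,85,0]]}}

```text
time: 14.62
tool_pos: [0.4401, 0.0204, 0.1207]
ee_rot: [3.137, -0.0, 1.489]
wrist_force: [0.3, -0.9, 0.5]
width: 0.047
```

Run:
```python
from h import *
p=cams.snapshot("wrist"); st(); C=-np.array(p["R"]).T@p["t"]; print(C.round(3))
for l in("coupler",):
  for d in models.pinpoint(p,l)+models.find_in(p,l): print(l,round(d["p"],2),np.round(d["position"],4),proj(p,d["position"]).round(0))
u=proj(p,[.443,.105,.105])[0]; print(u)
x,y=u.astype(int); g=p["pixels"].max(2)[y-40:y+41:2,x-50:x+51:2]
for r in g: print("".join(" .:-=+*#%@"[min(9,v//16)] for v in r))
np.save("w9.npy",p["pixels"])
```

```text
t 14.675 pos [439.9  20.4 120.6] rot [179.7  -0.   85.4] F [ 0.5 -0.  -0.2] w 46.7
[0.447 0.104 0.328]
coupler 0.68 [0.4416 0.1023 0.0024] [[308. 111.]]
coupler 0.95 [0.4399 0.1038 0.1101] [[303. 109.]]
[307.62121577 107.14137119]
@@%%%@%%%@@@@@@@@@@@@@@@@@@@@@@@@@@@@@%%@@@@@%@%%%@
%@@@@@%%%%%%@%%%%@@@@@@@@@@@@@%%%@@@@@%%@%@%%%@%%%@
%@@@@%%%%%@%@@%%%@@@@@@%%@%@@%%%%@@@@@%%@%@%%%%%%%@
%@@@@%%%@%@@@@%##%@%%@@@@@%@@%%@@@@@@@%%%@@@@@@@%@@
@@@@@@@@@%@@@@%%%%@%%@@@@@%@@%@@@@@@@@@@@@@@@@@@%@@
@@@@@@@@@%@@@@%#%#@%@@@@@@%%%%@@@%@%@@@@@@@@@%%%%%@
@%%%@@@@@%@%%@%%%%@@@@@@@@%@%@@@@@@@@@@@@@@@@%@@@@@
@%@%@@@@@%@%%@@%@%@@@@%=-*#%#%@@@@@@@@@@@%%%@@@@@@@
@@@%@@@@@%@%%@%#%#%@@%=::.=%%%@@@@@@@@@@@@%%@%%@%%%
@@@%@@@@@%@@%@%%%%@@@*.---::*%@@@@@@@@@%%%%%%@@@%@%
@@@%@@@@@@@@%@%@@@@@@-:----:.%@@@@@%%@@@@@%%%%@@@@%
@@@%%@@%@@@@@@@#+**#+:-------:=@@@@%%@@@@@%%%%@@@@@
@@@%%%%%@@@@@@@%----.---------::@@@%@@@@@@@@%@@@@%@
@@@%@@@%%@@@@@@----::-----------:*#@@@@@%@@@%%@@@%%
%@@@@@%%%@@@@@@----:--------------:+@@@@@@@@%%@%@%@
@@%%%@%%@@@@@@=---::---------------:-%@@%@@@@@@@@@@
%%%%%@%%%%@%@----:.---------------=--
[... 562 characters left out ...]
---:@@@%@@@@@@@@@@@@%@@@
@@@@@@@@%%@@@@@%%%@%%##+@::----@@@@@@@%@@@@@@@@@@@@
@@@@@@@@@%@@@@@%@@@@%%@%@@=:-:%@@@@@@@%@@@@@@@@@@@@
@@@@@@@@@@@@@@@@@@@%@@@@@@%*-#@@@@@@@@@@@@@@@@@%@@@
+-#@@@@@@@@@%%@@@@@@@@@@@%%@@@@@@@@@@%%%%%%%@%@%@@@
-----*%@@@%@@@@@@%@%@@@@%%@@@@@@@%@@@@@@@%%%@%@%@@@
------++%@@@@@@@@@@@@@%@@@@@@@@@@@@@@@@@@%%%@@@@@@@
-==-----#@@@@@@%%%%%%@%%@%%@@@@@@@%@%%@@@%#%@@@@@@@
-=------#@@@@%@@%@@@%@@@@@@@@@@@@%%%%%%%%%#%%%@@@@@
-=------#@@@@%@@@@@@@@@@@@@@@@@@@@%%%%%%@%%@%@@@%%%
---------@@@@%%%%@@@@@@@@@@%%@@@@@%@%@@@@@@@@@@@@@@
---------@@@@@%@%@@@@@@@%@%%%@@@@@%@%@@@@@@@@@%%%%@
--------=@%%@%%@@@@@@@@@%@@@@@@@@@@@%@@@@@@@@@@%%%@
==*-----%@@@@@%%%@@@@@@@@@@%%@%@@%%%%@@@@@@@@@@%%%%
```

Run:
```python
from h import *
p=cams.snapshot("wrist")
c=np.array([unproj(p,(257+2*a,67+2*b),.105)[:2]*1000 for a,b in((23.5,7.3),(37.2,16),(28,30),(15.3,20.5))])
print(c.round(1),c.mean(0).round(1))
for i in range(4):
    e=c[(i+1)%4]-c[i]; print(np.linalg.norm(e).round(1),np.degrees(np.arctan2(e[1],e[0])).round(1))
o=robot.get_obs();print(np.round(o["joint_positions"],3))
```

```text
[[441.1 121.6]
 [458.7 109. ]
 [444.7  91.4]
 [428.3 105.5]] [443.2 106.9]
21.6 -35.6
22.5 -128.7
21.6 139.2
20.5 51.4
[-8.300e-02 -1.470e-01  1.713e+00 -0.000e+00  1.573e+00 -1.000e-03]
```

```bash
python3 -c "
from h import *
print(mv(442.8,106,120,51.5),mv(442.8,106,35,51.5))"
```

```text
[85.7 -3.  -0.6 33.8] [85.7 -3.  84.4 33.8]
```

Emit:
{"op": "step_arm", "data": {"series": [[0.1,50,-3,0,15],[0.1,86,-3,0,34],[0.1,86,-3,0,34],[0.1,86,-3,0,34],[0.1,86,-3,30,34],[0.1,86,-3,60,34],[0.1,86,-3,84,34],[0.1,86,-3,84,34],[0.1,86,-3,84,34],[-1,86,-3,84,34],[-1,86,-3,84,34],[-1,86,-3,84,34],[-1,86,-3,84,34]]}}

```text
time: 16.45
tool_pos: [0.4418, 0.106, 0.0347]
ee_rot: [3.141, -0.001, 0.895]
wrist_force: [0.1, -0.5, 1.6]
width: 0.0241
```

Run:
```python
from h import *
st(); 
print(mv(442.8,106,160,51.5)); print(mv(540,-120,170,-7))
```

```text
t 16.45 pos [441.8 106.   34.7] rot [179.9  -0.   51.3] F [ 0.1 -0.5  1.6] w 24.1
[   0.6    0.8 -125.3   -0.2]
[-114.9  218.  -135.3   58.3]
```

Run:
```python
from h import *
print(mv(522,-187,150,-7))
```

```text
[-178.5  245.8 -115.3   58.3]
```

Emit:
{"op": "step_arm", "data": {"series": [[-1,0,0,-30,0],[-1,0,0,-80,0],[-1,-20,30,-115,10],[-1,-60,80,-115,20],[-1,-100,130,-115,30],[-1,-140,190,-115,40],[-1,-178,246,-115,50],[-1,-178,246,-115,58],[-1,-178,246,-115,58],[-1,-178,246,-115,58],[-1,-178,246,-115,58]]}}

```text
time: 17.82
tool_pos: [0.5219, -0.1853, 0.1493]
ee_rot: [-3.141, 0.0, -0.114]
wrist_force: [-0.5, -0.2, -2.2]
width: 0.0238
```

Run:
```python
from h import *
p=cams.snapshot("wrist"); st(); print((-np.array(p["R"]).T@p["t"]).round(3))
for l in("nipple","head","pin","coupler"):
  for d in models.pinpoint(p,l): print(l,round(d["p"],2),np.round(d["position"],4),proj(p,d["position"]).round(0))
save(p,"w10.png",(120,0,520,300),2)
```

```text
t 17.875 pos [ 521.9 -185.5  149.5] rot [180.   -0.   -6.6] F [ 1.2  0.7 -1.1] w 23.9
[ 0.605 -0.194  0.357]
nipple 0.71 [ 0.6097 -0.1961  0.0624] [[317. 103.]]
head 0.97 [ 0.6124 -0.1941 -0.0036] [[315. 101.]]Traceback (most recent call last):
  File "<stdin>", line 4, in <module>
ValueError: it knows: bank, bar, coupler, driver, head, heatsink, nipple, spool
```

Run:
```python
from h import *
p=cams.snapshot("wrist"); st()
save(p,"w10.png",(120,0,520,300),2)
```

```text
t 18.025 pos [ 522.  -186.   149.5] rot [180.   -0.   -6.6] F [ 0.4  0.2 -1. ] w 24.2
```

View pics/w10.png

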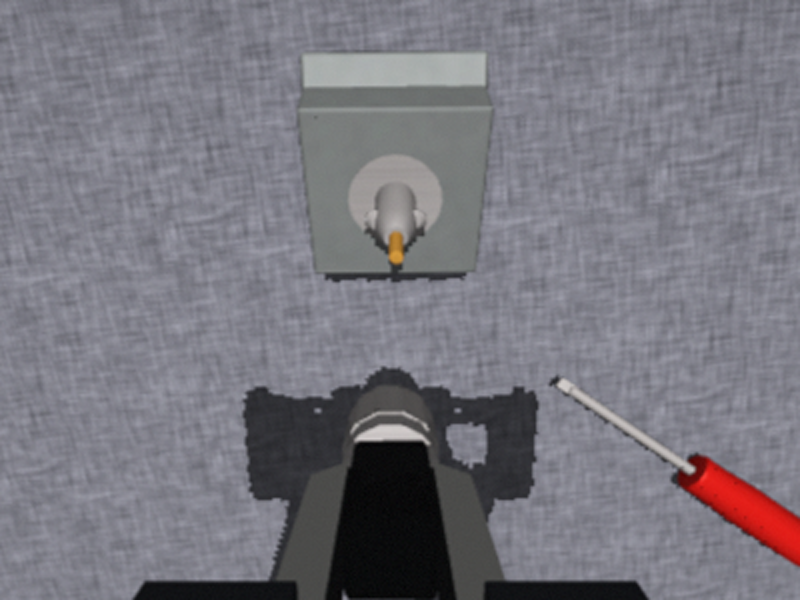

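The view shows the nipple foot at (395,197) and its pin tip at (396,260), with the head square to the tool. The held coupler's sleeve is centred on column 391. Now working out the offsets.

Run:
```python
from h import *
p=cams.snapshot("wrist"); o=robot.get_obs(); T=np.array(o["tool_pos"])*1000; a=o["ee_rot"][2]; print(T.round(1),np.degrees(a).round(2))
X=np.array([np.cos(a),np.sin(a)]);Y=np.array([np.sin(a),-np.cos(a)])
def f(n,u,v,z):
    w=unproj(p,(120+u/2,v/2),z/1000)*1000; d=w[:2]-T[:2]; print(n,w.round(1)[:2],"tool x,y:",(d@X).round(1),(d@Y).round(1))
f("foot disk",395,198,65); f("pin tip",396.5,261,104.8-1); f("head front top L",316,271,42); f("front top R",475,271,42)
f("ridge L",299,106,85);f("ridge R",492,106,85)
f("back L",302,52,85);f("back R",487,52,85)
f("mouth front",391,388,114.8); f("mouth L",348,430,114.8); f("mouth R",436,430,114.8)
q=p["pixels"].max(2)
print(q[180:232,315].tolist())
```

```text
[ 522.1 -186.1  149.4] -6.64
foot disk [ 612.8 -197.6] tool x,y: 91.5 0.9
pin tip [ 588.  -195.1] tool x,y: 66.5 1.3
head front top L [ 583.6 -154.8] tool x,y: 57.5 -38.2
front top R [ 574.4 -233.5] tool x,y: 57.5 41.1
ridge L [ 651.6 -163.2] tool x,y: 126.0 -37.8
ridge R [ 642.7 -240. ] tool x,y: 126.0 39.6
back L [ 670.6 -167.4] tool x,y: 145.4 -35.8
back R [ 662.3 -239.4] tool x,y: 145.4 36.7
mouth front [ 539.1 -187.2] tool x,y: 17.0 -0.9
mouth L [ 523.3 -167.5] tool x,y: -1.0 -18.6
mouth R [ 519.1 -203.6] tool x,y: -0.9 17.7
[151, 149, 148, 140, 90, 52, 57, 57, 55, 55, 56, 55, 63, 77, 82, 82, 85, 83, 84, 82, 83, 83, 82, 82, 82, 109, 156, 121, 83, 81, 81, 86, 159, 199, 206, 206, 204, 200, 201, 174, 89, 21, 7, 9, 11, 11, 14, 12, 12, 12, 12, 13]
```

The tool is square to the head. In tool axes the foot is at x≈+91, y≈+1.1, and the coupler centre is at about (0, -0.6). The tool can't tilt, so I'll hook the lip over the nipple tip and pivot the coupler in the pads, with the gripper moving on an arc about the mouth.

Emit:
{"op": "step_arm", "data": {"series": [[-1,30,1.7,0,0],[-1,60,1.7,0,0],[-1,72,1.7,0,0],[-1,72,1.7,0,0],[-1,72,1.7,8,0],[-1,72,1.7,14,0],[-1,72,1.7,19,0],[-1,72,1.7,22,0],[-1,72,1.7,22,0]]}}

```text
time: 19.2
tool_pos: [0.5931, -0.1967, 0.1269]
ee_rot: [-3.142, 0.0, -0.117]
wrist_force: [0.6, -0.1, -1.6]
width: 0.0239
```

Run:
```python
from h import *
st()
print("rel to start tool frame (522.1,-186.1,149.4,-6.64):", (-mv(522.1,-186.1,149.4,-6.64)).round(1))
p=cams.snapshot("wrist"); save(p,"w11.png")
q=p["pixels"]; g=q.max(2)[130:260:3,265:365:2]
for r in g: print("".join(" .:-=+*#%@"[min(9,v//26)] for v in r))
```

```text
t 19.2 pos [ 593.1 -196.7  126.9] rot [-180.     0.    -6.7] F [ 0.6 -0.1 -1.6] w 23.9
rel to start tool frame (522.1,-186.1,149.4,-6.64): [71.7  2.3 22.5  0.1]
+=****************************++++++++++++++++++++
+================================================+
+================================================+
=================================================+
==================================================
==================================================
=*****************************+++++++++++++++++++=
======================+===========================
===================+++==========+=================
===================++==========++================+
+===============================================-+
+=======+===========+============================+
+======+++===========++++++++====================+
+=================+************+=================+
+=======+=======+++++++**********+==============++
++=============+*******************+============++
++============*******++++++++*******============+*
++===+=======+******==++++++==******+==========+++
++===========+******-
[... 604 characters left out ...]
:::++=====----------=*:::::=+++++++++
..:..::::::::::=:                 .::::::+++++++++
::::::::::::::::                   ::::::++++++**+
::.:::::::...:::                   :::.:::++++++++
:::::::.::.::::.                   :::::::+++++++=
::::::.:::::::.                     ::::::::.:-:::
::::::::::::::.                     .::::::::::.::
::..::::::::::                       :::::::::::::
::.:::::::::::                       ::::::::::::.
:::::::::::::.                       ::::::::::::.
:::::::::::::.                       .::::::-::::.
.::::::::::::                         :::::::::::.
::::::-::::::                         :::::::-::::
::::::::::::.                         ::::::::::::
```

The mouth is now over the pin without touching, and nipple and coupler share the same column. Start the arc.

Emit:
{"op": "step_arm", "data": {"series": [[-1,-4,0,0,0],[-1,-8,0,0.5,0],[-1,-12.5,0,1.5,0],[-1,-12.5,0,1.5,0]]}}

```text
time: 19.75
tool_pos: [0.5833, -0.1959, 0.1281]
ee_rot: [3.14, -0.008, -0.117]
wrist_force: [5.3, -0.1, 4.1]
width: 0.0244
```

Emit:
{"op": "step_arm", "data": {"series": [[-1,-4,0,1,0],[-1,-8,0,2.5,0],[-1,-12,0,4,0],[-1,-12,0,4,0]]}}

```text
time: 20.25
tool_pos: [0.5715, -0.1945, 0.1249]
ee_rot: [3.14, -0.008, -0.117]
wrist_force: [4.6, 1.0, 6.0]
width: 0.0238
```

```bash
cat > asc.py <<'E'
from h import *
st(); print("rel:", (-mv(522.1,-186.1,149.4,-6.64)).round(1)," foot u=91")
p=cams.snapshot("wrist"); save(p,"wx.png")
g=p["pixels"].max(2)[130:290:4,255:375:2]
for r in g: print("".join(" .:-=+*#%@"[min(9,v//26)] for v in r))
E
python3 asc.py
```

```text
t 20.25 pos [ 571.5 -194.5  124.9] rot [179.9  -0.5  -6.7] F [4.6 1.  6. ] w 23.8
rel: [50.   2.6 24.5  0.1]  foot u=91
++++===+==++===========++++=========+==================+++++
+++++==================================================+++++
+*+++-=====+++=========================================+++++
+++++========+==========++********++=================-++++++
+++++================+***************++===============+**+*=
++++++=============++*******************+==============++++=
++++++============+*******++++++++*******+===========++*++++
++++++====+======+******+==++++++==*******===========+++++++
+++++++==========+******+=+++++++=-+******===========+++++*+
+++++++===========+*****==+++++++==+*****+===========+++++*+
+++++++============+**+**=+++**++++****+============++++++++
*+++++++==============+**=++****++=**===============++++++++
++++*+++=================-----------================++++++++
+++++==+===============---------------==============++==++++
+++++================-------------------============++++++++
+++++++++===========-----------=---------==========+++++++++
++++
[... 759 characters left out ...]
           :::::::::-::::::::
:::::::.:::::::::::                       :::::::::::::::.:.
::..:::.::::::::::.                       .:::::::::::.:.:..
:::.:.::::::::::::                         :::::::::::::::.:
==+-::::::::::::-.                         :::::::::::...:=+
++=..::::::::::::.                         .:::::::::::::-++
++-::::::::::::::                           :::::::::::::+=+
++-:::::::::::::.                           ::::::::::::=+++
++-:::::::::::::                            .:::::::::::-+++
+=.:::::::::::::                             ::::::::::::+++
+=:::::::::::::.                             ::::::::::::-++
=::::::::::::::                               ::::::::::::-+
```

Emit:
{"op": "step_arm", "data": {"series": [[-1,-4,0,2,0],[-1,-8,0,4.5,0],[-1,-12,0,6.5,0],[-1,-15,0,8.5,0],[-1,-15,0,8.5,0]]}}

```text
time: 20.92
tool_pos: [0.5556, -0.1928, 0.1174]
ee_rot: [3.14, -0.007, -0.117]
wrist_force: [0.8, 1.4, 10.2]
width: 0.0237
```

```bash
python3 asc.py
```

```text
t 20.925 pos [ 555.6 -192.8  117.4] rot [179.9  -0.4  -6.7] F [ 0.8  1.4 10.2] w 23.7
rel: [34.1  2.7 32.   0.1]  foot u=91
+++++==============+********************===============+**++
+++++=====+=======*********+++++*********+=============+++++
+++++===+========+******+==++++++=+*******+===========++++++
+++++============+******==+++++++=-+******+===========++++++
++++++=+=========+******==+++++++==+******===========++*****
++++++=========+==*****+==+++**+++==*****+===========+++++++
++++++=============+*+**+++*****++=**+**=============++++++*
**++*++================*==========-++-===============+++=+++
++++***==============================================+++==++
+++*+++==============-=================-=============+++=+=+
++++==+=============--=================--===========++++++++
++++===+===========---=================---==========++++++++
+++++++++++++++++==---=================---+++++++***++++++++
++++++++++++++++++=--====++++++++**+===---++++++++++++++++++
++++++++**++*+++++=--++===============++--=++*++++++++++++++
++==++=+++++*+++++-=+===================*-=*++++++++++=+++++

[... 763 characters left out ...]
           :-:::::::=::::::::
::.:::::::::::::::.                       ::-::::::::::::..:
:.:.::::::::::::::.                       .::::::::-:...:...
::::::::::::::::::                         :::::::::::::::..
::-::::::::::::::.                         ::::::::::::::::-
++-::.:::::::::::.                         .:::::-:::::.::++
+=:::::::::::::::                           ::::::::::-::=++
+=::::::::::::::.                           ::::::::::::-+++
+-::::::::::::::                            .:::::::::::-+++
+:::::::::::::::                             ::::::::::::=++
=::::::::::::::.                             ::::::::::::-++
:::::::::::::::                              .:-::::::::::=+
```

Emit:
{"op": "step_arm", "data": {"series": [[-1,2,0,2.5,0],[-1,4,0,5,0],[-1,6,0,8,0],[-1,6,0,8,0]]}}

```text
time: 21.48
tool_pos: [0.5575, -0.1934, 0.117]
ee_rot: [3.138, -0.001, -0.117]
wrist_force: [-19.2, 5.4, 38.2]
width: 0.0235
```

```bash
cat > gs.py <<'E'
from h import *
st(); r=-mv(522.1,-186.1,149.4,-6.64); z=robot.get_obs()["tool_pos"][2]*1000
g=np.array([r[0]-91,z+47-65]); a=np.array([-.5,.8660]); n=np.array([.866,.5]); print("rel",r.round(1),"axial s of mouth if aligned",(g@a-81.7).round(1),"perp",(g@n).round(1))
f=np.array(robot.get_obs()["wrist_force"]); c=np.array([np.cos(-.116),np.sin(-.116)]); F=np.array([f[:2]@c,f[2]+1.7]); print("F axial",(F@a).round(1),"F perp",(F@n).round(1))
E
python3 gs.py
```

```text
t 21.475 pos [ 557.5 -193.4  117. ] rot [ 1.798e+02 -1.000e-01 -6.700e+00] F [-19.2   5.4  38.2] w 23.5
rel [36.   3.1 32.4  0.1] axial s of mouth if aligned 31.6 perp 1.9
F axial 44.4 F perp 2.9
```

Blocked at s≈31.6 with 44 N axial, right at the nipple's end. I'll measure the coupler's real tilt from the sleeve edges in the wrist picture.

```bash
cat > fit.py <<'E'
from h import *
p=cams.snapshot("wrist"); o=robot.get_obs(); T=np.array(o["tool_pos"])*1000; a=o["ee_rot"][2]
X=np.array([np.cos(a),np.sin(a),0]); G=T+np.array([0,0,47])
def pt(th,al,rx,L=81.7): # point at height al along coupler axis, rx out along +n
    t=np.radians(th); ax=-np.sin(t)*X+np.cos(t)*np.array([0,0,1]); n=np.cos(t)*X+np.sin(t)*np.array([0,0,1])
    return (G+(al-L)*ax+rx*n)/1000
for th in (0,10,15,20,25,30,35):
    print(th,"rim front",proj(p,pt(th,0,17)).round(0)[0],"sleeve top front",proj(p,pt(th,48,17)).round(0)[0],"grip foot",proj(p,pt(th,48,12)).round(0)[0],"grip top back/front",proj(p,pt(th,105,-12)).round(0)[0],proj(p,pt(th,105,12)).round(0)[0],"mouth",((pt(th,0,0)*1000-T)@X+ (T-[522.1,-186.1,149.4])@X-91).round(1),(pt(th,0,0)[2]*1000).round(1))
q=p["pixels"].astype(int)
for c in (305,315,325): print(c,[(r,int(q[r,c].max())) for r in range(120,260,2)])
cv2.imwrite("pics/wf.png",p["pixels"][:,:,::-1])
E
python3 fit.py
```

```text
0 rim front [316. 194.] sleeve top front [317. 213.] grip foot [317. 220.] grip top back/front [318. 303.] [318. 261.] mouth -54.9 82.3
10 rim front [316. 178.] sleeve top front [317. 207.] grip foot [317. 214.] grip top back/front [318. 307.] [318. 270.] mouth -40.7 83.5
15 rim front [316. 171.] sleeve top front [317. 204.] grip foot [317. 210.] grip top back/front [318. 308.] [318. 275.] mouth -33.8 85.1
20 rim front [316. 163.] sleeve top front [317. 201.] grip foot [317. 208.] grip top back/front [318. 309.] [318. 279.] mouth -27.0 87.2
25 rim front [316. 156.] sleeve top front [317. 199.] grip foot [317. 205.] grip top back/front [317. 309.] [318. 284.] mouth -20.4 90.0
30 rim front [316. 149.] sleeve top front [317. 197.] grip foot [317. 203.] grip top back/front [317. 309.] [318. 288.] mouth -14.1 93.3
35 rim front [317. 142.] sleeve top front [317. 196.] grip foot [317. 201.] grip top back/front [317. 308.] [318. 291.] mouth -8.1 97.1
305 [(120, 128), (122, 128), (124, 153), (126, 159), (128, 161), (130, 158), (132, 159), (134, 158), (136, 159), (138, 152), (140, 119), (142, 
[... 1600 characters left out ...]
138, 163), (140, 161), (142, 161), (144, 163), (146, 165), (148, 167), (150, 163), (152, 150), (154, 178), (156, 181), (158, 179), (160, 144), (162, 112), (164, 110), (166, 113), (168, 111), (170, 112), (172, 111), (174, 109), (176, 110), (178, 110), (180, 111), (182, 112), (184, 160), (186, 116), (188, 116), (190, 117), (192, 111), (194, 145), (196, 185), (198, 176), (200, 129), (202, 17), (204, 17), (206, 13), (208, 16), (210, 17), (212, 17), (214, 18), (216, 15), (218, 19), (220, 16), (222, 17), (224, 16), (226, 18), (228, 13), (230, 15), (232, 16), (234, 15), (236, 17), (238, 12), (240, 17), (242, 16), (244, 17), (246, 17), (248, 17), (250, 12), (252, 11), (254, 11), (256, 11), (258, 8)]
```

```bash
cat > fit2.py <<'E'
from fit import *
from scipy.optimize import least_squares
import sys
obs=np.array([float(v) for v in sys.argv[1:4]])
def m(v): return np.array([proj(p,pt(v[0],al,r,v[1]))[0,1] for al,r in((0,17),(48,17),(48,12))])
for dx in(0,):
    s=least_squares(lambda v:m(v)-obs,[25,80]); M=pt(s.x[0],0,0,s.x[1])*1000
    print("theta,L",s.x.round(1),"res",s.fun.round(1),"mouth rel foot",((M-[522.1,-186.1,149.4])@X-91).round(1),M[2].round(1))
E
python3 fit2.py 158.5 193 201 | tail -1
```

```text
theta,L [19.5 90.2] res [ 0.   0.9 -0.9] mouth rel foot -24.7 79.0
```

```bash
cat > fit3.py <<'E'
from h import *
from scipy.optimize import least_squares
import sys
p=cams.snapshot("wrist"); o=robot.get_obs(); T=np.array(o["tool_pos"])*1000; a=o["ee_rot"][2]; Z=np.array([0,0,1])
X=np.array([np.cos(a),np.sin(a),0]); Y=np.array([np.sin(a),-np.cos(a),0])
O=np.array([522.1,-186.1,0]); O=O+(T-O)@Y*Y*np.array([1,1,0])   # origin in mid plane; u along X from O
F=O+91*X
def pt(th,mx,mz,al,r):
    t=np.radians(th); return (F+mx*X+mz*Z+al*(-np.sin(t)*X+np.cos(t)*Z)+r*(np.cos(t)*X+np.sin(t)*Z))/1000
obs=np.array([float(v) for v in sys.argv[1:]])
pts=[(0,17),(30,17),(48,17),(48,12)]
s=least_squares(lambda v:[proj(p,pt(*v,*k))[0,1]-b for k,b in zip(pts,obs)],[25,-20,85])
print("theta,mx,mz",s.x.round(1),"res",s.fun.round(1))
t=np.radians(s.x[0]); G=np.array([(T-O)@X-91,T[2]+47]); d=G-s.x[1:]; print("grasp in coupler: along",(d@[-np.sin(t),np.cos(t)]).round(1),"across",(d@[np.cos(t),np.sin(t)]).round(1))
for n,x,z in(("foot",0,65),("tip31",-15.5,91.8),("pin",-23,104.8)): print(n,proj(p,(F+x*X+z*Z)/1000).round(0)[0])
q=p["pixels"].max(2).astype(int)
for r in range(140,206,4): # horizontal gradient edges
    e=np.abs(np.diff(q[r,260:370])); print(r,[260+int(i) for i in np.where(e>25)[0]])
E
python3 fit3.py 158.5 183 193 201
```

```text
theta,mx,mz [ 23.1 -28.4  57.5] res [ 1.  -2.5  2.1 -0.6]
grasp in coupler: along 108.3 across 17.3
foot [316. 144.]
tip31 [316. 169.]
pin [316. 182.]
140 []
144 [301, 302, 323, 360]
148 [301, 323]
152 [301, 324]
156 [302, 323]
160 [301, 324]
164 []
168 []
172 []
176 []
180 [291, 337]
184 [291]
188 [295, 297, 298, 333, 334, 338]
192 [289, 290, 292, 294, 334, 336, 339]
196 [337, 342, 345]
200 [281, 282, 288, 289, 291, 294, 295, 298, 334, 335, 338, 340, 346, 347]
204 [290, 291, 294, 295, 296, 333, 334, 337, 338, 339]
```

The lip evidently hooks the pin but its edge sits on the nipple's shoulder, with the mouth about 8 mm off axis. That gives a tilt of 23°, which matches the seen rim row of 158. I'll back off axially, pull further to 30° against the pin, and only then shift sideways onto the axis.

Emit:
{"op": "step_arm", "data": {"series": [[-1,-2,0,-12,0],[-1,-2,0,-12,0],[-1,-5,0,-11,0],[-1,-9,0,-9.5,0],[-1,-13,0,-8,0],[-1,-13,0,-8,0]]}}

```text
time: 22.38
tool_pos: [0.5489, -0.1919, 0.1139]
ee_rot: [3.141, -0.004, -0.117]
wrist_force: [2.9, 0.3, 6.1]
width: 0.0241
```

```bash
python3 gs.py; python3 fit.py | cut -c1-420 | grep -v "^305" | head -9
python3 - <<'E'
import cv2
q=cv2.imread("pics/wf.png").max(2)
print([(r,int(q[r,315])) for r in range(136,206)])
E
```

```text
t 22.375 pos [ 548.9 -191.9  113.9] rot [180.   -0.2  -6.7] F [2.9 0.3 6.1] w 24.1
rel [27.3  2.6 35.5  0.1] axial s of mouth if aligned 33.2 perp -7.2
F axial 5.3 F perp 6.3
0 rim front [316. 194.] sleeve top front [317. 213.] grip foot [317. 220.] grip top back/front [317. 303.] [317. 260.] mouth -63.7 79.2
10 rim front [316. 178.] sleeve top front [317. 207.] grip foot [317. 213.] grip top back/front [317. 306.] [317. 270.] mouth -49.6 80.5
15 rim front [316. 171.] sleeve top front [317. 204.] grip foot [317. 210.] grip top back/front [317. 308.] [317. 274.] mouth -42.6 82.0
20 rim front [316. 163.] sleeve top front [317. 201.] grip foot [317. 208.] grip top back/front [317. 308.] [317. 279.] mouth -35.8 84.1
25 rim front [316. 156.] sleeve top front [317. 199.] grip foot [317. 205.] grip top back/front [317. 309.] [317. 283.] mouth -29.2 86.9
30 rim front [317. 149.] sleeve top front [317. 197.] grip foot [317. 203.] grip top back/front [317. 309.] [317. 287.] mouth -22.9 90.2
35 rim front [317. 143.] sleeve top front [317. 196.] grip foot [317. 201.] grip top back/front [317. 30
[... 1005 characters left out ...]
), (147, 171), (148, 167), (149, 141), (150, 130), (151, 131), (152, 132), (153, 132), (154, 131), (155, 132), (156, 132), (157, 131), (158, 131), (159, 132), (160, 130), (161, 134), (162, 131), (163, 132), (164, 132), (165, 130), (166, 132), (167, 130), (168, 133), (169, 132), (170, 131), (171, 132), (172, 133), (173, 133), (174, 131), (175, 154), (176, 151), (177, 133), (178, 127), (179, 131), (180, 131), (181, 130), (182, 129), (183, 126), (184, 130), (185, 129), (186, 130), (187, 146), (188, 183), (189, 180), (190, 176), (191, 175), (192, 171), (193, 172), (194, 174), (195, 110), (196, 35), (197, 15), (198, 15), (199, 20), (200, 17), (201, 17), (202, 17), (203, 17), (204, 16), (205, 19)]
```

```bash
cat > fit4.py <<'E'
from h import *
from scipy.optimize import least_squares
p=cams.snapshot("wrist"); o=robot.get_obs(); T=np.array(o["tool_pos"])*1000; a=o["ee_rot"][2]; Z=np.array([0,0,1]); X=np.array([np.cos(a),np.sin(a),0])
G=T+[0,0,47]
def pr(th,al,ac,h,r):
    t=np.radians(th); A=-np.sin(t)*X+np.cos(t)*Z; N=np.cos(t)*X+np.sin(t)*Z
    return proj(p,(G-al*A-ac*N+h*A+r*N)/1000)[0,1]
q=p["pixels"].max(2).astype(int)
# widths of sleeve: left/right edges per row, and grip edges
for r in range(150,320,6):
    e=np.diff(cv2.GaussianBlur(p["pixels"],(3,3),0).max(2).astype(int)[r,270:365]); i=np.where(np.abs(e)>14)[0]; print(r,[(270+int(k),int(e[k])) for k in i])
E
python3 fit4.py
python3 - <<'E'
import cv2
q=cv2.imread("pics/wf.png").max(2)
print([(r,int(q[r,317])) for r in range(206,330,2)])
E
```

```text
150 [(299, 20), (301, -18), (302, -19), (327, -19), (360, 15), (361, 16)]
156 [(360, 15)]
162 []
168 []
174 [(290, -19), (291, -19), (338, 21), (339, 17)]
180 [(289, -20), (290, -19), (333, -17), (334, -16), (338, 15), (339, 20)]
186 [(289, -24), (339, 16), (340, 22)]
192 [(290, -21), (291, -21), (296, 18), (297, 15), (332, -17), (333, -18), (338, 23), (339, 19)]
198 [(281, -21), (282, -30), (283, -22), (290, 24), (291, 28), (292, 19), (294, -36), (295, -57), (296, -42), (332, 23), (333, 53), (334, 52), (335, 20), (337, -25), (338, -31), (339, -26), (340, -15), (345, 17), (346, 35), (347, 28)]
204 [(288, 39), (289, 46), (290, 24), (293, -23), (294, -56), (295, -56), (296, -22), (333, 34), (334, 66), (335, 47), (339, -31), (340, -47), (341, -31), (357, 19), (358, 15)]
210 [(276, 23), (278, -16), (279, -21), (287, 17), (288, 41), (289, 44), (290, 20), (293, -46), (294, -61), (295, -35), (333, 15), (334, 48), (335, 60), (336, 34), (339, -23), (340, -45), (341, -37), (342, -15), (352, 20), (356, -15), (357, -25)]
216 [(290, 35), (291, 38), (293, -46), (294, -58), (295, -24), (334, 37), (
[... 1385 characters left out ...]
347, 20)]
[(206, 17), (208, 19), (210, 18), (212, 18), (214, 17), (216, 17), (218, 18), (220, 19), (222, 18), (224, 18), (226, 17), (228, 19), (230, 17), (232, 16), (234, 19), (236, 17), (238, 17), (240, 17), (242, 17), (244, 14), (246, 20), (248, 18), (250, 16), (252, 12), (254, 14), (256, 10), (258, 10), (260, 10), (262, 13), (264, 12), (266, 17), (268, 13), (270, 12), (272, 13), (274, 10), (276, 8), (278, 9), (280, 12), (282, 10), (284, 10), (286, 12), (288, 9), (290, 6), (292, 8), (294, 9), (296, 113), (298, 136), (300, 150), (302, 143), (304, 140), (306, 136), (308, 138), (310, 144), (312, 140), (314, 140), (316, 146), (318, 147), (320, 136), (322, 153), (324, 42), (326, 35), (328, 47)]
```

```bash
cat >> fit4.py <<'E'
print("fits")
for pts,obs in (([(0,17),(48,17),(48,12),(105,-12)],[149,187.5,195.5,295]),([(0,17),(48,17),(48,12),(105,-12),(105,12)],[149,187.5,195.5,295,251])):
    s=least_squares(lambda v:[pr(*v,*k)-b for k,b in zip(pts,obs)],[25,82,0]); print(s.x.round(1),s.fun.round(1))
E
python3 fit4.py | sed -n '/fits/,$p'
```

```text
fits
[23.1 86.5 -5.5] [ 0.1  0.8 -0.9  0.1]
[ 14.   74.2 -18.3] [ 4.7 -3.2 -3.7 -1.4  3.5]
```

```bash
cat > fit5.py <<'E'
import io,contextlib
with contextlib.redirect_stdout(io.StringIO()):
    from fit4 import *
pts=[(0,17),(48,17),(48,12),(105,-12)]; obs=[149,187.5,195.5,295]
print("G z, tips:",G.round(1))
for th in (20,22,24,26,28,30,32):
    s=least_squares(lambda v:[pr(th,*v,*k)-b for k,b in zip(pts,obs)],[82,0]); al,ac=s.x
    t=np.radians(th); A=np.array([-np.sin(t),np.cos(t)]);N=np.array([np.cos(t),np.sin(t)])
    g=np.array([(T-[522.1,-186.1,0])@X-91,G[2]]); m=g-al*A-ac*N; e=m+11*N-[0,65]
    print(th,"al,ac",s.x.round(1),"res",s.fun.round(1),"mouth",m.round(1),"lip R edge s,perp",(e@[-.5,.866]).round(1),(e@[.866,.5]).round(1))
E
python3 fit5.py
```

```text
G z, tips: [ 548.9 -191.9  160.9]
20 al,ac [ 82.2 -10.4] res [ 1.7 -0.3 -1.6  0.5] mouth [-25.9  87.2] lip R edge s,perp 30.2 -0.5
22 al,ac [85.  -7.3] res [ 0.6  0.4 -1.2  0.2] mouth [-25.2  84.7] lip R edge s,perp 28.2 -1.0
24 al,ac [87.6 -4.1] res [-0.3  1.1 -0.7 -0.1] mouth [-24.4  82.6] lip R edge s,perp 26.3 -1.4
26 al,ac [89.8 -0.8] res [-1.3  1.8 -0.3 -0.4] mouth [-23.6  80.6] lip R edge s,perp 24.5 -1.7
28 al,ac [91.7  2.5] res [-2.2  2.5  0.1 -0.7] mouth [-22.9  78.8] lip R edge s,perp 23.0 -1.9
30 al,ac [93.3  5.7] res [-3.   3.2  0.6 -1. ] mouth [-22.1  77.2] lip R edge s,perp 21.6 -2.0
32 al,ac [94.7  9. ] res [-3.8  3.9  1.  -1.4] mouth [-21.2  75.8] lip R edge s,perp 20.4 -2.0
```

The tilt is only about 22°, and the lip still hooks the pin. The bore tolerates that misalignment on the post, so I'll shift onto the axis, get the lip onto the post, and use the post to lever out the remaining tilt.

Emit:
{"op": "step_arm", "data": {"series": [[-1,1,0,-3,0],[-1,4.5,0,-4.5,0],[-1,8.5,0,-6,0],[-1,8.5,0,-6,0]]}}

```text
time: 23.08
tool_pos: [0.5551, -0.1922, 0.1181]
ee_rot: [-3.141, 0.003, -0.117]
wrist_force: [0.2, 0.3, -1.0]
width: 0.0241
```

```bash
python3 gs.py
```

```text
t 23.075 pos [ 555.1 -192.2  118.1] rot [-1.8e+02  1.0e-01 -6.7e+00] F [ 0.2  0.3 -1. ] w 24.1
rel [33.4  2.2 31.3  0.1] axial s of mouth if aligned 33.8 perp 0.2
F axial 0.6 F perp 0.5
```

Emit:
{"op": "step_arm", "data": {"series": [[-1,1,0,1.8,0],[-1,2,0,3.5,0],[-1,2,0,3.5,0]]}}

```text
time: 23.45
tool_pos: [0.5574, -0.1925, 0.1153]
ee_rot: [-3.141, 0.001, -0.117]
wrist_force: [1.1, -0.2, -2.6]
width: 0.0235
```

```bash
python3 gs.py
```

```text
t 23.45 pos [ 557.4 -192.5  115.3] rot [-180.     0.    -6.7] F [ 1.1 -0.2 -2.6] w 23.5
rel [35.8  2.3 34.1  0.1] axial s of mouth if aligned 30.2 perp 0.9
F axial -1.4 F perp 0.5
```

Free now, past the earlier block. Continue down the axis in small steps.

Emit:
{"op": "step_arm", "data": {"series": [[-1,1.2,0,2.2,0],[-1,2.5,0,4.3,0],[-1,2.5,0,4.3,0]]}}

```text
time: 23.82
tool_pos: [0.5599, -0.1928, 0.111]
ee_rot: [-3.141, 0.001, -0.117]
wrist_force: [0.6, -0.5, -1.1]
width: 0.024
```

```bash
python3 gs.py
```

```text
t 23.825 pos [ 559.9 -192.8  111. ] rot [-180.     0.    -6.7] F [ 0.6 -0.5 -1.1] w 24.0
rel [38.4  2.3 38.4  0.1] axial s of mouth if aligned 25.2 perp 1.0
F axial 0.2 F perp 0.8
```

Emit:
{"op": "step_arm", "data": {"series": [[-1,1,0,1.7,0],[-1,2,0,3.5,0],[-1,2,0,3.5,0]]}}

```text
time: 24.2
tool_pos: [0.5621, -0.1927, 0.1077]
ee_rot: [-3.141, 0.0, -0.117]
wrist_force: [-0.4, 1.2, -0.5]
width: 0.0236
```

```bash
python3 gs.py; python3 asc.py | tail -40 | head -30
```

```text
t 24.2 pos [ 562.1 -192.7  107.7] rot [-180.     0.    -6.7] F [-0.4  1.2 -0.5] w 23.6
rel [40.5  1.9 41.7  0.1] axial s of mouth if aligned 21.2 perp 1.1
F axial 1.3 F perp 0.1
+++======+++++===========+++++**+++======================+++
++++-====++=====+=+===+***************+=================++*+
++++=====+=+=======++*******************+===============+**+
++*+==============+***********************===============+++
+++++=+=+=+==+===+*******+=++++++++********============++*++
+++=+===++=+===+=+******+=======+===*******+===========++*++
+++++==+=====+++=+****+======+++======+****+==========-++*+*
++++++=========+==+*+-========++========**+============+++++
++++++==========+===-========++++======--=============++*+++
**++++=============--=========+++======---============++++++
+++***+============--=======+++++=======--============+++==+
+++++++============--=======+++++=======--============+++++=
++++++++==========---==+*+=======++++===--============++++++
++++++++==========--++=================*=--==========+++++++
+++++++++=========-+======++++===========+-+++++=+++++++++++
+++++++
[... 207 characters left out ...]
         +**::::-++*+++=-+++*
:::::.:.::::::::.+**-                   =**-:::::::::::::.::
:::::.::+:::::::.=**.                   :**=..::::::::=+:..:
..:::::::::..:.:.:+*.                   .#+::.:::::.::.:..::
::.:::::::.::::::::-                    .=:.::-====-::===:::
:::::::....::...:::.                     .:::.=++++++++++-.:
::::::::.:::::.::::.                     .::::=++++++=++=-..
:::::::::::::::::::.                     .:::::=*+***++++-::
:.::::::.::::::::-:.                     .::::::++++++++++:.
:::::::::::::::::::                       ::::::::-+=+++-:..
.::::...:::::::::::                       ::::::::::::::::::
::::::::::::::::::.                       :-::-:::::::::.:::
```

Emit:
{"op": "step_arm", "data": {"series": [[-1,1,0,1.7,0],[-1,2,0,3.5,0],[-1,3,0,5.2,0],[-1,4,0,7,0],[-1,5,0,8.7,0],[-1,5,0,8.7,0]]}}

```text
time: 25.0
tool_pos: [0.5668, -0.1939, 0.0987]
ee_rot: [3.141, 0.001, -0.117]
wrist_force: [-1.2, 0.0, 0.7]
width: 0.0239
```

```bash
python3 gs.py
```

```text
t 25.0 pos [ 566.8 -193.9   98.7] rot [180.    0.   -6.7] F [-1.2  0.   0.7] w 23.9
rel [45.3  2.5 50.7  0.1] axial s of mouth if aligned 11.0 perp 0.8
F axial 2.7 F perp 0.1
```

Emit:
{"op": "step_arm", "data": {"series": [[-1,1,0,1.7,0],[-1,2,0,3.5,0],[-1,2,0,3.5,0]]}}

```text
time: 25.38
tool_pos: [0.5688, -0.1942, 0.0958]
ee_rot: [3.141, 0.0, -0.117]
wrist_force: [-2.4, 0.7, 1.6]
width: 0.0238
```

```bash
python3 gs.py
```

```text
t 25.375 pos [ 568.8 -194.2   95.8] rot [180.    0.   -6.7] F [-2.4  0.7  1.6] w 23.8
rel [47.3  2.5 53.6  0.1] axial s of mouth if aligned 7.5 perp 1.1
F axial 4.1 F perp -0.4
```

Emit:
{"op": "step_arm", "data": {"series": [[-1,1,0,1.7,0],[-1,2,0,3.5,0],[-1,2,0,3.5,0]]}}

```text
time: 25.75
tool_pos: [0.571, -0.1944, 0.0925]
ee_rot: [3.141, -0.0, -0.117]
wrist_force: [-3.0, 0.4, 4.0]
width: 0.0234
```

```bash
python3 gs.py
```

```text
t 25.75 pos [ 571.  -194.4   92.5] rot [180.   -0.   -6.7] F [-3.   0.4  4. ] w 23.4
rel [49.5  2.5 56.9  0.1] axial s of mouth if aligned 3.6 perp 1.3
F axial 6.4 F perp 0.2
```

The axial force follows the pin's spring rate (2.7, 4.1, 6.4 N), so the catches are passed and the mouth is about 4 mm from home. Push on.

Emit:
{"op": "step_arm", "data": {"series": [[-1,1,0,1.7,0],[-1,2,0,3.5,0],[-1,3,0,5.2,0],[-1,3,0,5.2,0]]}}

```text
time: 26.25
tool_pos: [0.5717, -0.1946, 0.092]
ee_rot: [3.14, 0.003, -0.117]
wrist_force: [-14.8, 3.4, 20.5]
width: 0.024
```

```bash
python3 gs.py; sed -i 's/^for pts,obs.*//;s/^    s=least.*pts,obs.*//' fit4.py
python3 - <<'E'
from h import *
p=cams.snapshot("wrist"); b=cv2.GaussianBlur(p["pixels"],(3,3),0).max(2).astype(int)
print([(r,int(b[r,316])) for r in range(110,215)]); print([(r,int(b[r,317])) for r in range(270,310,2)])
E
```

```text
t 26.25 pos [ 571.7 -194.6   92. ] rot [ 1.799e+02  1.000e-01 -6.700e+00] F [-14.8   3.4  20.5] w 24.0
rel [50.3  2.6 57.4  0.1] axial s of mouth if aligned 2.7 perp 1.7
F axial 26.8 F perp -2.0
[(110, 116), (111, 116), (112, 115), (113, 116), (114, 116), (115, 118), (116, 118), (117, 118), (118, 118), (119, 123), (120, 138), (121, 154), (122, 155), (123, 143), (124, 133), (125, 129), (126, 129), (127, 129), (128, 129), (129, 129), (130, 129), (131, 130), (132, 130), (133, 130), (134, 130), (135, 130), (136, 130), (137, 130), (138, 130), (139, 129), (140, 130), (141, 130), (142, 130), (143, 130), (144, 137), (145, 149), (146, 160), (147, 163), (148, 162), (149, 156), (150, 143), (151, 132), (152, 131), (153, 132), (154, 132), (155, 132), (156, 132), (157, 132), (158, 132), (159, 132), (160, 132), (161, 133), (162, 133), (163, 132), (164, 132), (165, 132), (166, 132), (167, 132), (168, 132), (169, 132), (170, 132), (171, 133), (172, 133), (173, 132), (174, 135), (175, 146), (176, 157), (177, 150), (178, 134), (179, 128), (180, 130), (181, 130), (182, 128), (183, 127), (184, 129), (185, 130), (186, 132), (187, 147), (188, 172), (189, 176), (190, 165), (191, 166), (192, 173), (193, 175), (194, 169), (195, 138), (196, 81), (197, 33), (198, 18), (199, 16), (200, 16), (201, 17), (202, 17), (203, 17), (204, 17), (205, 17), (206, 16), (207, 17), (208, 18), (209, 18), (210, 18), (211, 18), (212, 18), (213, 18), (214, 18)]
[(270, 11), (272, 10), (274, 11), (276, 12), (278, 11), (280, 11), (282, 11), (284, 10), (286, 10), (288, 11), (290, 10), (292, 10), (294, 12), (296, 38), (298, 72), (300, 141), (302, 149), (304, 142), (306, 140), (308, 143)]
```

It stops hard at about 2.7 mm with 27 N: the uphill rim is touching because about 8° of tilt is still missing. Lever the grip downhill about the mouth while pressing.

Emit:
{"op": "step_arm", "data": {"series": [[-1,-1.7,0,1,0],[-1,-3.5,0,2,0],[-1,-5.2,0,3,0],[-1,-5.2,0,3,0]]}}

```text
time: 26.8
tool_pos: [0.5711, -0.1946, 0.0912]
ee_rot: [3.139, -0.009, -0.117]
wrist_force: [-9.4, 2.5, 21.8]
width: 0.0239
```

```bash
python3 gs.py
```

```text
t 26.8 pos [ 571.1 -194.6   91.2] rot [179.9  -0.5  -6.7] F [-9.4  2.5 21.8] w 23.9
rel [49.7  2.7 58.2  0. ] axial s of mouth if aligned 2.3 perp 0.8
F axial 25.1 F perp 3.5
```

Emit:
{"op": "step_arm", "data": {"series": [[-1,-1.7,0,1,0],[-1,-3.5,0,2,0],[-1,-3.5,0,2,0]]}}

```text
time: 27.18
tool_pos: [0.5687, -0.1943, 0.0886]
ee_rot: [3.139, -0.011, -0.117]
wrist_force: [-5.6, 1.5, 20.6]
width: 0.0239
```

```bash
python3 gs.py
```

```text
t 27.175 pos [ 568.7 -194.3   88.6] rot [179.9  -0.6  -6.7] F [-5.6  1.5 20.6] w 23.9
rel [47.2  2.7 60.8  0. ] axial s of mouth if aligned 1.3 perp -2.6
F axial 22.2 F perp 6.2
```

Emit:
{"op": "step_arm", "data": {"series": [[-1,-1.7,0,1,0],[-1,-3.5,0,2,0],[-1,-3.5,0,2,0]]}}

```text
time: 27.55
tool_pos: [0.5653, -0.1939, 0.0854]
ee_rot: [3.14, -0.011, -0.117]
wrist_force: [-4.3, 2.1, 16.1]
width: 0.024
```

```bash
python3 gs.py
```

```text
t 27.55 pos [ 565.3 -193.9   85.4] rot [179.9  -0.6  -6.7] F [-4.3  2.1 16.1] w 24.0
rel [43.8  2.7 64.   0. ] axial s of mouth if aligned 0.3 perp -7.2
F axial 17.6 F perp 5.0
```

Emit:
{"op": "step_arm", "data": {"series": [[-1,-1,0,0.5,0],[-1,-2,0,1,0],[-1,-2,0,1,0]]}}

```text
time: 27.92
tool_pos: [0.5634, -0.1937, 0.0837]
ee_rot: [3.14, -0.01, -0.117]
wrist_force: [-2.9, 1.6, 14.7]
width: 0.0238
```

```bash
python3 gs.py
```

```text
t 27.925 pos [ 563.4 -193.7   83.7] rot [179.9  -0.6  -6.7] F [-2.9  1.6 14.7] w 23.8
rel [41.9  2.7 65.7  0. ] axial s of mouth if aligned -0.2 perp -9.7
F axial 15.7 F perp 5.5
```

Still rotating about the uphill rim, with s falling 0.2 mm per mm. Continue until it stops falling.

Emit:
{"op": "step_arm", "data": {"series": [[-1,-1,0,0.5,0],[-1,-1.7,0,1,0],[-1,-1.7,0,1,0]]}}

```text
time: 28.3
tool_pos: [0.5619, -0.1936, 0.0825]
ee_rot: [3.14, -0.011, -0.117]
wrist_force: [-1.8, 1.8, 12.9]
width: 0.0235
```

```bash
python3 gs.py
```

```text
t 28.3 pos [ 561.9 -193.6   82.5] rot [179.9  -0.6  -6.7] F [-1.8  1.8 12.9] w 23.5
rel [40.4  2.8 66.9  0. ] axial s of mouth if aligned -0.5 perp -11.6
F axial 13.6 F perp 5.6
```

Emit:
{"op": "step_arm", "data": {"series": [[-1,-1,0,0.5,0],[-1,-1.7,0,1,0],[-1,-1.7,0,1,0]]}}

```text
time: 28.68
tool_pos: [0.5602, -0.1933, 0.0812]
ee_rot: [3.14, -0.01, -0.117]
wrist_force: [-1.8, 1.4, 12.8]
width: 0.0233
```

```bash
python3 gs.py;  python3 - <<'E'
from h import *
p=cams.snapshot("wrist"); b=cv2.GaussianBlur(p["pixels"],(3,3),0).max(2).astype(int)
print([(r,int(b[r,316])) for r in range(104,214,2)]); print([(r,int(b[r,317])) for r in range(280,310,2)])
E
```

```text
t 28.675 pos [ 560.2 -193.3   81.2] rot [179.9  -0.6  -6.7] F [-1.8  1.4 12.8] w 23.3
rel [38.7  2.7 68.2  0.1] axial s of mouth if aligned -0.8 perp -13.7
F axial 13.5 F perp 5.6
[(104, 150), (106, 132), (108, 130), (110, 130), (112, 130), (114, 130), (116, 130), (118, 130), (120, 130), (122, 130), (124, 130), (126, 130), (128, 133), (130, 157), (132, 164), (134, 163), (136, 159), (138, 147), (140, 150), (142, 151), (144, 151), (146, 151), (148, 150), (150, 150), (152, 150), (154, 150), (156, 151), (158, 150), (160, 150), (162, 150), (164, 150), (166, 150), (168, 152), (170, 148), (172, 144), (174, 148), (176, 148), (178, 144), (180, 148), (182, 150), (184, 170), (186, 169), (188, 164), (190, 154), (192, 60), (194, 19), (196, 19), (198, 20), (200, 21), (202, 20), (204, 19), (206, 20), (208, 19), (210, 19), (212, 19)]
[(280, 11), (282, 11), (284, 11), (286, 11), (288, 10), (290, 10), (292, 11), (294, 10), (296, 11), (298, 35), (300, 57), (302, 56), (304, 54), (306, 54), (308, 58)]
```

Emit:
{"op": "step_arm", "data": {"series": [[-1,0.8,0,1.4,0],[-1,1.5,0,2.6,0],[-1,1.5,0,2.6,0]]}}

```text
time: 29.1
tool_pos: [0.5601, -0.1935, 0.0811]
ee_rot: [3.139, -0.008, -0.117]
wrist_force: [-9.5, 3.2, 22.0]
width: 0.0242
```

```bash
python3 gs.py
```

```text
t 29.1 pos [ 560.1 -193.5   81.1] rot [179.9  -0.4  -6.7] F [-9.5  3.2 22. ] w 24.2
rel [38.6  2.9 68.3  0.1] axial s of mouth if aligned -0.9 perp -13.8
F axial 25.4 F perp 3.4
```

Emit:
{"op": "step_arm", "data": {"series": [[-1,-1,0,0.5,0],[-1,-1.7,0,1,0],[-1,-1.7,0,1,0]]}}

```text
time: 29.48
tool_pos: [0.5599, -0.1934, 0.0808]
ee_rot: [3.139, -0.012, -0.117]
wrist_force: [-5.8, 3.3, 22.2]
width: 0.0235
```

```bash
python3 gs.py; sed -i 's/^pts=.*/pts=[(0,17),(48,17),(48,12),(105,-12)]; import sys; obs=[float(v) for v in sys.argv[1:]]/' fit5.py;  python3 - <<'E'
from h import *
p=cams.snapshot("wrist"); b=cv2.GaussianBlur(p["pixels"],(3,3),0).max(2).astype(int)
print([(r,int(b[r,316])) for r in list(range(124,142))+list(range(176,196))]); print([(r,int(b[r,317])) for r in range(288,304)])
E
```

```text
t 29.475 pos [ 559.9 -193.4   80.8] rot [179.9  -0.7  -6.7] F [-5.8  3.3 22.2] w 23.5
rel [38.4  2.9 68.6  0. ] axial s of mouth if aligned -1.0 perp -14.2
F axial 23.8 F perp 6.7
[(124, 131), (125, 131), (126, 130), (127, 131), (128, 137), (129, 150), (130, 162), (131, 164), (132, 164), (133, 163), (134, 163), (135, 161), (136, 156), (137, 151), (138, 149), (139, 150), (140, 151), (141, 151), (176, 148), (177, 145), (178, 144), (179, 146), (180, 148), (181, 149), (182, 150), (183, 159), (184, 170), (185, 172), (186, 168), (187, 165), (188, 163), (189, 164), (190, 154), (191, 114), (192, 60), (193, 27), (194, 19), (195, 19)]
[(288, 11), (289, 11), (290, 10), (291, 9), (292, 9), (293, 10), (294, 11), (295, 10), (296, 10), (297, 15), (298, 30), (299, 47), (300, 56), (301, 57), (302, 55), (303, 54)]
```

Emit:
{"op": "step_arm", "data": {"series": [[-1,-1,0,0.5,0],[-1,-1.7,0,1,0],[-1,-1.7,0,1,0]]}}

```text
time: 29.9
tool_pos: [0.5585, -0.1932, 0.0798]
ee_rot: [3.139, -0.012, -0.117]
wrist_force: [-5.7, 3.0, 21.2]
width: 0.0238
```

```bash
python3 gs.py
```

```text
t 29.9 pos [ 558.5 -193.2   79.8] rot [179.9  -0.7  -6.7] F [-5.7  3.  21.2] w 23.8
rel [37.   2.8 69.6  0. ] axial s of mouth if aligned -1.2 perp -15.9
F axial 22.9 F perp 6.3
```

Emit:
{"op": "step_arm", "data": {"series": [[-1,-1,0,0.5,0],[-1,-1.7,0,1,0],[-1,-1.7,0,1,0]]}}

```text
time: 30.28
tool_pos: [0.5568, -0.193, 0.0784]
ee_rot: [3.139, -0.012, -0.117]
wrist_force: [-5.4, 3.3, 21.0]
width: 0.024
```

```bash
python3 gs.py; python3 fit5.py 137 183 191.3 298.5
```

```text
t 30.275 pos [ 556.8 -193.    78.4] rot [179.9  -0.7  -6.7] F [-5.4  3.3 21. ] w 24.0
rel [35.2  2.8 71.   0. ] axial s of mouth if aligned -1.5 perp -18.1
F axial 22.5 F perp 6.4
G z, tips: [ 556.8 -193.   125.4]
20 al,ac [ 69.9 -22.7] res [ 5.6 -2.7 -3.5  1.4] mouth [-10.5  67.5] lip R edge s,perp 5.5 3.0
22 al,ac [ 72.9 -20.3] res [ 4.4 -2.  -3.   1.2] mouth [-9.6 65.5] lip R edge s,perp 3.6 2.8
24 al,ac [ 75.6 -17.9] res [ 3.2 -1.2 -2.6  0.9] mouth [-8.7 63.6] lip R edge s,perp 2.0 2.7
26 al,ac [ 78.1 -15.3] res [ 2.1 -0.5 -2.1  0.7] mouth [-7.7 61.9] lip R edge s,perp 0.5 2.7
28 al,ac [ 80.3 -12.7] res [ 1.   0.3 -1.6  0.4] mouth [-6.8 60.5] lip R edge s,perp -0.9 2.8
30 al,ac [ 82.3 -10.1] res [-0.   1.1 -1.1  0. ] mouth [-5.9 59.2] lip R edge s,perp -2.1 3.0
32 al,ac [84.  -7.4] res [-1.   1.8 -0.6 -0.3] mouth [-4.9 58.1] lip R edge s,perp -3.1 3.3
```

```bash
cat > rows.py <<'E'
from h import *
import subprocess
p=cams.snapshot("wrist"); b=cv2.GaussianBlur(p["pixels"],(3,3),0).max(2).astype(float)
g=np.abs(np.diff(b[:,316]))
print([(r,int(g[r])) for r in range(100,310) if g[r]>5])
g=np.abs(np.diff(b[:,325])); print([(r,int(g[r])) for r in range(100,310) if g[r]>5])
E
python3 rows.py
```

```text
[(123, 10), (124, 14), (125, 6), (182, 10), (189, 28), (190, 52), (191, 43), (192, 14), (298, 15), (299, 16), (300, 7), (309, 21)]
[(125, 10), (126, 13), (127, 6), (133, 7), (134, 6), (182, 6), (183, 10), (184, 9), (186, 6), (188, 6), (189, 28), (190, 51), (191, 43), (192, 14), (298, 14), (299, 18), (300, 9)]
```

```bash
python3 fit5.py 132.5 182.5 190.7 299
cat >> fit5.py <<'E'
s=least_squares(lambda v:[pr(*v,*k)-b for k,b in zip(pts,obs)],[28,82,0]); print("free",s.x.round(1),s.fun.round(1))
E
for r in "149 187.5 195.5 295" "150.5 187 195.6 298.5" "137 183 191.3 298.5" "132.5 182.5 190.7 299"; do python3 fit5.py $r | tail -1; done
```

```text
G z, tips: [ 556.8 -193.   125.4]
20 al,ac [ 67.3 -25.6] res [ 7.9 -4.1 -4.6  1.9] mouth [-8.7 70.9] lip R edge s,perp 7.6 6.3
22 al,ac [ 70.3 -23.4] res [ 6.6 -3.4 -4.1  1.7] mouth [-7.7 69. ] lip R edge s,perp 5.8 6.2
24 al,ac [ 73.  -21.1] res [ 5.4 -2.6 -3.6  1.5] mouth [-6.8 67.3] lip R edge s,perp 4.2 6.2
26 al,ac [ 75.5 -18.7] res [ 4.2 -1.8 -3.1  1.3] mouth [-5.8 65.8] lip R edge s,perp 2.8 6.3
28 al,ac [ 77.8 -16.3] res [ 3.  -1.1 -2.6  1. ] mouth [-4.8 64.4] lip R edge s,perp 1.5 6.5
30 al,ac [ 79.8 -13.8] res [ 1.9 -0.3 -2.1  0.7] mouth [-3.9 63.3] lip R edge s,perp 0.4 6.8
32 al,ac [ 81.6 -11.4] res [ 0.8  0.5 -1.6  0.4] mouth [-2.9 62.3] lip R edge s,perp -0.5 7.1
free [23.6 86.3 -5.1] [ 0.1  0.8 -0.9  0.1]
free [ 20.5  79.1 -11.5] [ 0.1  0.8 -1.   0.1]
free [ 29.7  82.  -10.5] [ 0.1  0.9 -1.2  0.1]
free [33.4 82.7 -9.6] [ 0.1  1.  -1.3  0.1]
```

```bash
python3 - <<'E'
import cv2,numpy as np
b=cv2.GaussianBlur(cv2.imread("pics/w11.png"),(3,3),0).max(2).astype(float); 
for c in(310,316,322):
    g=np.diff(b[:,c]); print([(r,int(g[r])) for r in range(180,320) if abs(g[r])>8])
E
for r in "193 212 220 300" "193 212 220 302" "193 212 220 304"; do python3 fit5.py $r | tail -1; done
```

```text
[(191, -16), (192, -24), (193, -16), (204, 27), (205, 23), (206, -16), (207, -30), (208, -11), (210, 19), (211, 45), (212, 42), (213, 15), (218, -32), (219, -66), (220, -60), (221, -23), (297, 9), (298, 35), (299, 52), (300, 28)]
[(190, -11), (191, -33), (192, -30), (204, 26), (205, 21), (206, -15), (207, -29), (208, -11), (210, 18), (211, 49), (212, 42), (213, 14), (218, -35), (219, -65), (220, -59), (221, -22), (298, 37), (299, 53), (300, 28)]
[(180, -9), (190, -10), (191, -13), (192, -10), (204, 26), (205, 37), (207, -32), (208, -28), (211, 29), (212, 50), (213, 34), (218, -35), (219, -66), (220, -59), (221, -22), (298, 37), (299, 56), (300, 34)]
free [ 1.4 86.9  2.1] [ 0.1  0.5 -0.6  0. ]
free [ 1.  82.5  0.3] [ 0.1  0.4 -0.5  0. ]
free [ 0.6 78.3 -1.3] [ 0.1  0.3 -0.4  0. ]
```

```bash
cat > fit6.py <<'E'
from h import *
from scipy.optimize import brentq
import sys
disc,rim,top,foot=[float(v) for v in sys.argv[1:5]]
p=cams.snapshot("wrist"); o=robot.get_obs(); T=np.array(o["tool_pos"])*1000; a=o["ee_rot"][2]; Z=np.array([0,0,1.]); X=np.array([np.cos(a),np.sin(a),0]); Y=np.array([np.sin(a),-np.cos(a),0])
O=np.array([522.1,-186.1,0]); O=O+((T-O)@Y)*Y
N0=X*.866+Z*.5; A0=-X*.5+Z*.866
P=lambda w:proj(p,w/1000)[0]
R=22.
f=lambda u:P(O+u*X+65*Z+R*N0)[1]-disc
u=brentq(f,70,110); F=O+u*X+65*Z
print("foot_u from disc",round(u,2),"disc width px",(P(F+R*Y)[0]-P(F-R*Y)[0]).round(1))
for th in range(22,40,2):
    d=np.radians(th-30); A=A0*np.cos(d)-N0*np.sin(d); N=N0*np.cos(d)+A0*np.sin(d)
    # lip uphill inner edge touches post (mouth -2), lowest rim on the face
    m=F-2*N0+17*abs(np.sin(d))*A0
    print(th,"rim",P(m+17*N)[1].round(1),"top",P(m+48*A+17*N)[1].round(1),"foot",P(m+48*A+12*N)[1].round(1),"| obs",rim,top,foot)
g=T+47*Z-F; print("grasp rel foot: axial",(g@A0).round(1),"perp",(g@N0).round(1))
E
python3 fit6.py 124.5 132.5 182.7 190.7
python3 - <<'E'
import cv2,numpy as np
b=cv2.GaussianBlur(cv2.imread("pics/w10.png"),(3,3),0).max(2).astype(float)
for r in (196,200): 
    g=np.diff(b[r]); print([(c,int(g[c])) for c in range(330,460) if abs(g[c])>8])
g=np.diff(b[:,395]); print([(r,int(g[r])) for r in range(90,280) if abs(g[r])>8])
E
```

```text
foot_u from disc 89.52 disc width px 61.8
22 rim 133.7 top 172.1 foot 179.6 | obs 132.5 182.7 190.7
24 rim 133.6 top 174.5 foot 181.8 | obs 132.5 182.7 190.7
26 rim 133.6 top 176.9 foot 183.8 | obs 132.5 182.7 190.7
28 rim 133.5 top 179.2 foot 185.8 | obs 132.5 182.7 190.7
30 rim 133.5 top 181.4 foot 187.8 | obs 132.5 182.7 190.7
32 rim 134.5 top 184.9 foot 191.0 | obs 132.5 182.7 190.7
34 rim 135.6 top 188.4 foot 194.2 | obs 132.5 182.7 190.7
36 rim 136.6 top 191.9 foot 197.3 | obs 132.5 182.7 190.7
38 rim 137.8 top 195.2 foot 200.3 | obs 132.5 182.7 190.7
grasp rel foot: axial 79.5 perp -16.8
[(348, 11), (373, -10), (374, -14), (375, -14), (413, 12), (414, 14), (415, 12), (440, -9)]
[(373, -15), (374, -16), (375, -12), (414, 11), (415, 15), (416, 12), (441, -10)]
[(106, 10), (107, 9), (153, 9), (154, 10), (260, -11), (261, -21), (262, -31), (263, -33), (264, -28), (265, -17)]
```

The image now anchors the tilt at about 31.5°, against about 28.7° at the earlier stage, so flat lies just behind. I'll relax the pull past neutral under more axial press so that the mouth seats flat.

Emit:
{"op": "step_arm", "data": {"series": [[-1,0.8,0,1.4,0],[-1,2,0,0.7,0],[-1,3.2,0,0,0],[-1,4.5,0,-0.8,0],[-1,4.5,0,-0.8,0]]}}

```text
time: 31.45
tool_pos: [0.5573, -0.1931, 0.0789]
ee_rot: [3.139, -0.003, -0.117]
wrist_force: [-14.5, 4.1, 25.5]
width: 0.0237
```

```bash
python3 gs.py; python3 rows.py
```

```text
t 31.45 pos [ 557.3 -193.1   78.9] rot [179.9  -0.2  -6.7] F [-14.5   4.1  25.5] w 23.7
rel [35.8  2.9 70.5  0.1] axial s of mouth if aligned -1.4 perp -17.4
F axial 31.0 F perp 0.7
[(100, 8), (124, 12), (125, 12), (182, 11), (183, 6), (189, 15), (190, 52), (191, 55), (192, 20), (298, 11), (299, 16), (300, 10), (305, 17), (306, 36), (307, 32), (308, 11)]
[(100, 7), (125, 6), (126, 14), (127, 12), (133, 7), (134, 8), (183, 11), (184, 11), (189, 23), (190, 51), (191, 48), (192, 17), (298, 15), (299, 18), (300, 8), (307, 9), (308, 29), (309, 32)]
```

Emit:
{"op": "step_arm", "data": {"series": [[-1,1,0,-0.6,0],[-1,2,0,-1.1,0],[-1,2,0,-1.1,0]]}}

```text
time: 31.88
tool_pos: [0.5576, -0.1932, 0.0791]
ee_rot: [3.14, 0.001, -0.117]
wrist_force: [-15.7, 2.8, 24.1]
width: 0.0237
```

```bash
python3 gs.py; python3 rows.py
```

```text
t 31.875 pos [ 557.6 -193.2   79.1] rot [ 1.799e+02  1.000e-01 -6.700e+00] F [-15.7   2.8  24.1] w 23.7
rel [36.1  2.9 70.3  0.1] axial s of mouth if aligned -1.3 perp -17.0
F axial 30.3 F perp -0.9
[(100, 11), (101, 7), (124, 9), (125, 15), (126, 7), (132, 6), (169, 6), (182, 9), (183, 7), (189, 16), (190, 52), (191, 55), (192, 21), (298, 11), (299, 16), (300, 10), (302, 9), (303, 27), (304, 32), (305, 19), (306, 7)]
[(100, 10), (126, 10), (127, 14), (128, 7), (133, 7), (134, 9), (135, 6), (183, 10), (184, 12), (189, 16), (190, 51), (191, 55), (192, 21), (298, 13), (299, 19), (300, 10), (305, 10), (306, 28), (307, 31), (308, 17)]
```

Emit:
{"op": "step_arm", "data": {"series": [[-1,1.3,0,-0.7,0],[-1,2.6,0,-1.5,0],[-1,2.6,0,-1.5,0]]}}

```text
time: 32.3
tool_pos: [0.5589, -0.1932, 0.0796]
ee_rot: [3.14, 0.005, -0.117]
wrist_force: [-17.3, 3.5, 22.6]
width: 0.0242
```

```bash
python3 gs.py; python3 rows.py
```

```text
t 32.3 pos [ 558.9 -193.2   79.6] rot [179.9   0.3  -6.7] F [-17.3   3.5  22.6] w 24.2
rel [37.4  2.8 69.8  0.1] axial s of mouth if aligned -1.6 perp -15.6
F axial 29.8 F perp -3.1
[(100, 8), (102, 10), (103, 6), (126, 9), (127, 14), (128, 7), (134, 6), (169, 6), (183, 10), (184, 8), (190, 17), (191, 53), (192, 55), (193, 20), (299, 12), (300, 16), (301, 22), (302, 34), (303, 27), (304, 14)]
[(100, 7), (101, 6), (102, 10), (103, 6), (128, 10), (129, 13), (130, 8), (135, 7), (136, 8), (169, 6), (184, 11), (185, 13), (190, 17), (191, 53), (192, 54), (193, 20), (299, 15), (300, 16), (301, 7), (304, 17), (305, 37), (306, 26), (307, 6)]
```

Emit:
{"op": "step_arm", "data": {"series": [[-1,0.9,0,-0.5,0],[-1,1.7,0,-1,0],[-1,1.7,0,-1,0]]}}

```text
time: 32.72
tool_pos: [0.5599, -0.1934, 0.0798]
ee_rot: [3.14, 0.006, -0.117]
wrist_force: [-18.5, 3.0, 21.2]
width: 0.0238
```

```bash
python3 gs.py; python3 rows.py
```

```text
t 32.725 pos [ 559.9 -193.4   79.8] rot [179.9   0.4  -6.7] F [-18.5   3.   21.2] w 23.8
rel [38.4  2.8 69.6  0.1] axial s of mouth if aligned -1.8 perp -14.6
F axial 29.2 F perp -4.8
[(100, 14), (101, 16), (103, 9), (104, 10), (127, 6), (128, 13), (129, 11), (135, 6), (171, 6), (184, 12), (185, 6), (191, 29), (192, 54), (193, 43), (194, 14), (299, 8), (300, 30), (301, 43), (302, 30), (303, 13), (304, 8)]
[(100, 14), (101, 16), (103, 9), (104, 10), (129, 7), (130, 13), (131, 10), (137, 8), (138, 7), (170, 6), (184, 6), (185, 12), (186, 12), (191, 29), (192, 54), (193, 42), (194, 14), (299, 11), (300, 20), (301, 13), (302, 17), (303, 31), (304, 23), (305, 8)]
```

```bash
python3 fit6.py 128.5 135.6 184.5 192.4 | sed -n '1p;4,8p;$p'
```

```text
foot_u from disc 89.98 disc width px 61.5
26 rim 137.3 top 182.4 foot 189.1 | obs 135.6 184.5 192.4
28 rim 137.3 top 184.6 foot 191.0 | obs 135.6 184.5 192.4
30 rim 137.3 top 186.7 foot 192.8 | obs 135.6 184.5 192.4
32 rim 138.3 top 190.2 foot 196.0 | obs 135.6 184.5 192.4
34 rim 139.4 top 193.6 foot 199.1 | obs 135.6 184.5 192.4
grasp rel foot: axial 79.4 perp -13.8
```

Image rows now match θ = 30° with the mouth home (span within about 1 row). Take the side load off, keep the axial press, and check that it holds steady.

Emit:
{"op": "step_arm", "data": {"series": [[-1,-0.8,0,0.4,0],[-1,-1.5,0,0.8,0],[-1,-1.5,0,0.8,0]]}}

```text
time: 33.2
tool_pos: [0.5598, -0.1934, 0.0797]
ee_rot: [3.14, 0.003, -0.117]
wrist_force: [-15.5, 2.7, 21.7]
width: 0.0236
```

```bash
python3 gs.py
```

```text
t 33.2 pos [ 559.8 -193.4   79.7] rot [179.9   0.2  -6.7] F [-15.5   2.7  21.7] w 23.6
rel [38.3  2.8 69.7  0.1] axial s of mouth if aligned -1.9 perp -14.8
F axial 28.1 F perp -1.9
```

Emit:
{"op": "step_arm", "data": {"series": [[-1,0,0,0,0],[-1,0,0,0,0],[-1,0,0,0,0],[-1,0,0,0,0],[-1,0,0,0,0],[-1,0,0,0,0]]}}

```text
time: 33.95
tool_pos: [0.5598, -0.1934, 0.0797]
ee_rot: [3.14, 0.003, -0.117]
wrist_force: [-16.2, 3.1, 21.3]
width: 0.0242
```

```bash
python3 gs.py; python3 rows.py
python3 - <<'E'
from h import *
s=cams.snapshot("scene"); t=cams.snapshot("top")
for n,p in(("scene",s),("top",t)):
    for l in("bar","coupler","heatsink","spool","driver"):
        for d in models.pinpoint(p,l)[:2]: print(n,l,round(d["p"],2),np.round(d["position"],3))
save(s,"end_scene.png")
E
```

```text
t 33.95 pos [ 559.8 -193.4   79.7] rot [179.9   0.2  -6.7] F [-16.2   3.1  21.3] w 24.2
rel [38.3  2.8 69.7  0.1] axial s of mouth if aligned -1.9 perp -14.8
F axial 28.2 F perp -2.7
[(100, 15), (101, 14), (103, 10), (104, 9), (127, 6), (128, 14), (129, 11), (135, 6), (136, 6), (171, 6), (184, 12), (185, 6), (190, 6), (191, 28), (192, 53), (193, 43), (194, 14), (299, 9), (300, 17), (301, 14), (302, 23), (303, 37), (304, 26), (305, 7)]
[(100, 16), (101, 14), (103, 11), (104, 9), (129, 6), (130, 14), (131, 10), (136, 7), (137, 8), (138, 7), (184, 6), (185, 13), (186, 11), (191, 29), (192, 53), (193, 43), (194, 13), (299, 10), (300, 20), (301, 13), (304, 13), (305, 31), (306, 30), (307, 12)]
scene bar 0.92 [0.602 0.147 0.074]
scene coupler 0.58 [ 0.613 -0.201  0.059]
scene heatsink 0.74 [ 0.432  0.361 -0.002]
scene spool 0.83 [ 0.784 -0.006  0.004]
top bar 0.61 [0.599 0.15  0.076]
top heatsink 0.89 [0.433 0.357 0.003]
top heatsink 0.6 [0.6   0.152 0.004]
top spool 0.69 [ 0.784 -0.006  0.002]
top driver 0.73 [ 0.439 -0.355  0.002]
```

A last small nudge puts the side force slightly positive, so the axial press itself closes any remaining 1° of gap.

Emit:
{"op": "step_arm", "data": {"series": [[-1,-1.2,0,0.7,0],[-1,-2.4,0,1.4,0],[-1,-2.4,0,1.4,0],[-1,-2.4,0,1.4,0]]}}

```text
time: 35.1
tool_pos: [0.5595, -0.1933, 0.0794]
ee_rot: [3.14, -0.002, -0.117]
wrist_force: [-12.0, 3.2, 21.9]
width: 0.0236
```

```bash
python3 gs.py; python3 rows.py
```

```text
t 35.1 pos [ 559.5 -193.3   79.4] rot [ 1.799e+02 -1.000e-01 -6.700e+00] F [-12.    3.2  21.9] w 23.6
rel [38.   2.8 70.   0.1] axial s of mouth if aligned -2.0 perp -15.2
F axial 26.5 F perp 1.2
[(100, 14), (101, 8), (103, 10), (104, 7), (127, 10), (128, 14), (129, 7), (135, 6), (183, 6), (184, 12), (191, 28), (192, 53), (193, 43), (194, 14), (299, 9), (300, 17), (301, 13), (304, 15), (305, 35), (306, 28), (307, 11)]
[(100, 16), (101, 7), (102, 7), (103, 10), (104, 6), (129, 10), (130, 14), (131, 6), (136, 7), (137, 9), (170, 6), (184, 6), (185, 12), (186, 10), (188, 6), (191, 29), (192, 53), (193, 43), (194, 14), (299, 11), (300, 21), (301, 13), (307, 23), (308, 36), (309, 22)]
```

```bash
python3 -c "
from h import *
st(); print(robot.close_job()); st()"
```

```text
t 35.15 pos [ 559.5 -193.3   79.4] rot [ 1.799e+02 -1.000e-01 -6.700e+00] F [-12.5   3.4  22.6] w 23.7
the job is handed in; nothing more can be done
None
the job is handed in; nothing more can be done
```

I handed the job in at 35.15 s with both parts done as far as my checks show. No verdict was reported, and I could not confirm that the coupler sits perfectly flat.

**Shorting bar:** It lies grip up in both saddles of the 190 mm bank and is released. After release the picture showed it level between the cheeks with even overhang. The networks last placed it at about (0.60, 0.15, 0.075).

**Coupler:** It is past the catches and pressed to a hard stop on the sloping face, still held by the gripper.
- **How it was tilted:** The tool cannot tilt, so I pivoted the coupler about 30° in the pads against the nipple. The first push stuck on the nipple's end at about 44 N before I corrected it.
- **Catches and pin:** The axial force followed the pin's spring rate (2.7, 4.1, 6.4 N). I took that as proof of the snap, because I never saw the snap itself as a force peak.
- **Final hold:** It is pressed with about 26.5 N axially and about 1 N sideways. The pose did not change over 0.75 s.

**Checks that disagreed or stayed open:**
- **TCP height:** The reported TCP lay about 28 mm beyond the real fingertips. The first grasp closed above the bar's block, and I corrected for this throughout.
- **Final tilt:** My image estimates ranged from 28.6° to about 31°, so a remaining tilt of about 1° (roughly 0.3 mm gap at the mouth centre) cannot be ruled out.
- **Bystanders:** The networks found the heatsink, spool and screwdriver within a few millimetres of their starting places.

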